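# Rotate the battery cartons in the watchmaker's gravity lane

### The job

First take the two oldest cartons from the low front of the sloped lane and stand them upright in the wooden order tray, leaving the third in the lane. Then load every newly delivered carton standing on the bench into the lane, upright behind that old one, so that they all rest on the rollers in one row against the front stop. Finally turn the delivery counter clockwise from its end stop by exactly one click for each carton you loaded, without disturbing the other things on the bench.

Things in the scene. Friction and masses are not known exactly. Their poses are not given: they have to be found in the camera images.
- bed: sloped roller bed of the fixed steel lane, 360 long. Origin: on the rollers, mid-width, at the front stop, 36 mm above the bench; y uphill along it (10 degrees) to the open back, x across, z square to it. Side rails 24 mm high, 6 thick, 60 apart; front stop 35 high. Slippery: a carton let go slides down to the stop or the next carton, its y along the bed's y
- tray: shallow fixed wooden order tray, 150 (x) x 200 (y) mm outside, walls 5 mm thick and 14 mm high, inner floor 5 mm above its origin; origin: centre of its underside
- counter (a joint): delivery counter: click-stop dial on a grey box 110 x 110 x 45 mm. Starts at 0 rad, its end stop (longer white mark); grows clockwise seen from above, a click-stop every 30 degrees (0.5236 rad), 7 in all. Let go, it snaps to the nearest stop; getting over a click takes about 0.13 N m
- counter_grip (a point): grip point of the dial, on its upright axis and 9 mm below the top of its bar, 77 mm above the bench. The bar to grip is 64 mm long (along this point's x), 16 mm thick (y) and stands 32 mm above the disc, disc radius 36 mm; the point turns with the dial
- old1: the oldest: first carton in the lane, at the front stop (the low end); brown carton 52 (its x) x 64 (its y) x 60 mm high (its z), paper label on its +x side, pale tape band along y, about 0.15 kg; origin: centre of its underside
- old2: the second oldest: second carton in the lane; brown carton 52 (its x) x 64 (its y) x 60 mm high (its z), paper label on its +x side, pale tape band along y, about 0.15 kg; origin: centre of its underside
- old3: third carton in the lane; brown carton 52 (its x) x 64 (its y) x 60 mm high (its z), paper label on its +x side, pale tape band along y, about 0.15 kg; origin: centre of its underside
- new1: newly delivered carton standing on the bench; brown carton 52 (its x) x 64 (its y) x 60 mm high (its z), paper label on its +x side, pale tape band along y, about 0.15 kg; origin: centre of its underside
- new2: newly delivered carton standing on the bench (absent in some starts); brown carton 52 (its x) x 64 (its y) x 60 mm high (its z), paper label on its +x side, pale tape band along y, about 0.15 kg; origin: centre of its underside
- new3: newly delivered carton standing on the bench (absent in some starts); brown carton 52 (its x) x 64 (its y) x 60 mm high (its z), paper label on its +x side, pale tape band along y, about 0.15 kg; origin: centre of its underside
- new4: newly delivered carton standing on the bench (absent in some starts); brown carton 52 (its x) x 64 (its y) x 60 mm high (its z), paper label on its +x side, pale tape band along y, about 0.15 kg; origin: centre of its underside
- jar: bystander: amber glass jar with a steel lid, 60 mm across, 65 mm high; origin: its underside
- clock: bystander: white alarm clock, 95 mm high; origin: its underside
- oil_bottle: bystander: small oil bottle, 36 mm across, 85 mm high; origin: its underside
- screwdriver: bystander: screwdriver lying on the bench, 180 mm; origin: its underside
- brush: bystander: brush lying on the bench, 170 mm; origin: its underside
- mug: bystander: white mug, 76 mm across, 85 mm high; origin: its underside
Things that resemble listed ones, but are neither listed nor needed, are in the scene too. Leave any turquoise look-alike of the old1 alone.

How it is judged (in metres and radians):
On the way, in this order (a step that is already met when the one before it is completed fails the run):
1. the two oldest cartons stand in the order tray (x of old1 in the frame of tray between -0.052 and 0.052 m and y of old1 in the frame of tray between -0.076 and 0.076 m and z of old1 in the frame of tray between 0 and 0.011 m and angle between each of old1, old2's own z axis and vertical below 0.1 rad and linear speed of each of old1, old2 below 0.02 m/s and x of old2 in the frame of tray between -0.052 and 0.052 m and y of old2 in the frame of tray between -0.076 and 0.076 m and z of old2 in the frame of tray between 0 and 0.011 m), for 0.2 s.
2. every new carton rests in the lane behind the remaining old one (x of old3 in the frame of bed between -0.012 and 0.012 m and y of old3 in the frame of bed between 0.022 and 0.045 m and z of old3 in the frame of bed between -0.005 and 0.008 m and angle between the z axis of each of old3, new1, new2, new3, new4 and the z axis of bed, either way round below 0.1 rad and linear speed of each of old3, new1, new2, new3, new4 below 0.02 m/s and x of new1 in the frame of bed between -0.012 and 0.012 m and y of new1 in the frame of bed between 0.085 and 0.345 m and z of new1 in the frame of bed between -0.005 and 0.008 m and x of new2 in the frame of bed between -0.012 and 0.012 m and y of new2 in the frame of bed between 0.085 and 0.345 m and z of new2 in the frame of bed between -0.005 and 0.008 m and x of new3 in the frame of bed between -0.012 and 0.012 m and y of new3 in the frame of bed between 0.085 and 0.345 m and z of new3 in the frame of bed between -0.005 and 0.008 m and x of new4 in the frame of bed between -0.012 and 0.012 m and y of new4 in the frame of bed between 0.085 and 0.345 m and z of new4 in the frame of bed between -0.005 and 0.008 m), for 0.2 s.
3. the counter has been turned one click for each carton loaded (value of joint counter above 0.9163 rad and not (value of joint counter above 2.2253 rad) and not (value of joint counter above 1.1781 rad and not (value of joint counter above 1.4399 rad)) and not (value of joint counter above 1.7017 rad and not (value of joint counter above 1.9635 rad)) and not (value of joint counter above 1.1781 rad and height (world z) of each of new2, new3 below -50 m) and not (value of joint counter above 1.1781 rad and height (world z) of each of new2, new4 below -50 m) and not (value of joint counter above 1.1781 rad and height (world z) of each of new3, new4 below -50 m) and not (value of joint counter above 1.7017 rad and height (world z) of new2 below -50 m) and not (value of joint counter above 1.7017 rad and height (world z) of new3 below -50 m) and not (value of joint counter above 1.7017 rad and height (world z) of new4 below -50 m) and (value of joint counter above 1.4399 rad or (height (world z) of each of new2, new3 below -50 m and value of joint counter below 50 rad) or (height (world z) of each of new2, new4 below -50 m and value of joint counter below 50 rad) or (height (world z) of each of new3, new4 below -50 m and value of joint counter below 50 rad)) and (value of joint counter above 1.9635 rad or (height (world z) of new2 below -50 m and value of joint counter below 50 rad) or (height (world z) of new3 below -50 m and value of joint counter below 50 rad) or (height (world z) of new4 below -50 m and value of joint counter below 50 rad))), for 0.2 s.
At the end, for the whole second after the job is handed in: old1 and old2 stand upright (0.1 rad) on the order tray's floor; old3 is at the front stop and every new carton present rests on the lane's bed behind it, square to the bed (0.1 rad), all at rest; the counter stands at as many clicks as there are new cartons, within 0.13 rad (all of step 1 and all of step 2 and all of step 3); the robot touches nothing.
It fails at once if the third old carton is taken out of the lane (z of old3 in the frame of bed above 0.04 m or z of old3 in the frame of bed below -0.02 m).
It fails at once if a bystander is moved by more than 30 mm (distance of any of jar, clock, oil_bottle, screwdriver, brush, mug from where it was at the start of the episode above 0.03 m).
Of new2, new3, new4 only 1 to 3 are there at a start; the rules pass over those that are not, and their reading is None.
At some moment in a run one of new1, new2, new3, new4 may be knocked a few centimetres aside while the robot is not near it.
It also fails if it takes over 210 s, if anything falls off the work surface, if the arm or the gripper's body presses on something with over 40 N, if the wrist force passes 120 N, or if a joint passes its speed limit or range.

### The arm

A 6-joint arm with a two-finger parallel gripper is mounted at the origin on the work surface. World frame = base frame: x ahead of the robot, y to its left, z up, the work surface at z = 0. Lengths are in m, angles in degrees, forces in N, time in s.
With the tool pointing down it reaches from about 0.375 to 0.9 m from the base axis. Payload 3.1 kg.
Tool frame: the origin (TCP) lies midway between the tips of the shut fingers; the grasp point (between the pads) lies 19 mm behind it; z points along the fingers, y is the line along which they close (so a half turn about z gives the same grasp; the last joint's range is limited). The gripper opens to 87 mm and grips with 3 to 60 N. Pads are 19 mm wide; open, the fingers measure 117 mm over their backs; the gripper's body (75 mm by 190 mm) begins 51 mm behind the grasp point.
Start: joints at [67.007, 30.224, 82.088, -0, 67.689, -10.227], TCP at [0.138, 0.61, 0.223] pointing down, gripper open.
Joint ranges: [-176.69, 176.69], [-43.24, 126.21], [12.49, 139.97], [-82, 262], [0, 151.66], [-163.58, 163.58]. Speed limits (degrees/s): [159.86, 159.86, 180, 180, 180, 180].

### API

Orientations are given as a 3x3 rotation matrix whose columns are the frame's x, y, z axes.
In Python, from rig import read_state, optics, bot gives the robot as it stands. The module is installed in compiled form; this text tells all that it offers.
- The arm moves only by the tool send_rows, never from a script. Its argument "commands" is a list of rows, each a list of 7 numbers: the turn, a rotation vector about the tool's x, y, z in units of 5 degrees (1.0 is 5 degrees), then the shift along the tool's x, y, z in units of 30 mm (1.0 is 30 mm), then the opening, from 0 (shut) to 1 (fully open). In form: [[rx, ry, rz, tx, ty, tz, gripper], ...]. A call has 1 to 20 rows; each row is the pose to reach, as a shift and turn from the pose commanded when the call began, along the tool's axes at that moment; what a row does not reach only later rows make up. A row lasts 1/12 s, in which the tool goes at most 41.7 mm and 7.16 degrees, less where a joint would pass 70% of its speed; a pose out of reach is approached as far as the arm can. A call with a gripper value outside its range is refused whole. The fingers move at their own pace and stop on an object; the grip force is fixed at half the most. Time passes only in rows, so rows that repeat a pose let the fingers close. It gives the time, the measured TCP pose, the force, the opening and the grip force at its end, in the units of the state.
- read_state(): the state, without advancing time (a new reading comes with each control period).
- optics.capture(name): name is "scene" or "side" or "wrist"; returns a dict with "image" (420x560x3 uint8, blue, green, red), "intrinsics" (3x3 intrinsics, pixels), "extrinsics" (4x4, takes a point from world to camera coordinates); the wrist camera has in their place "T_tool_cam" (4x4, takes a point from camera to tool coordinates, whose origin is the TCP and whose axes are the flange's). Camera axes: x right, y down, z forward; pixel columns grow to the right and rows downward; lengths in m; the calibration is good to about 2 mm. A picture is of the moment at which its call begins: read the wrist's pose just before it. There is no depth.
- bot.hand_in(): hands the job in; it is judged then, once.
The state is a dict: "time_s": time; "joint_positions": joint angles; "qvel": joint speeds; "tau": joint torques, N m; "position": TCP position; "tcp_rot": TCP orientation; "force": force on the tool from outside, world axes, zero at the start; "moment": the same for the moment, N m; "opening": opening from 0.0 (shut) to 1.0 (fully open); "grasp_force": force on a finger pad.
Only numpy, scipy, OpenCV 4.12 (cv2) and the standard library are available. Lean on these libraries where they do the work, as an engineer would, in place of code of your own. Each camera call takes 0.05 s, during which the arm holds its last target. There are 200 camera calls.

## Working session

There is one attempt and no reset: what is moved stays moved. The work goes in short steps, Python scripts to look and compute and a tool call to move; the robot and the scene stay as the last step left them, time stands still between calls to the robot, and variables do not carry over. Pictures are saved under pics/ and viewed, at most 14 in all, crops included, and the job is handed in when it is done.

Besides the shell and the picture viewer there is one more tool, called after "Request:" as name([rows], argument=value, ...), one row to a line, values as JSON. send_rows: Moves the arm, as the interface text tells. Its arguments: {"type":"object","properties":{"commands":{"type":"array","items":{"type":"array","items":{"type":"number"}}}},"required":["commands"]}

```bash
mkdir -p pics; ls; python3 - <<'E'
from rig import read_state, optics
import cv2,numpy as np
s=read_state();print(s)
for n in("scene","side"):
    c=optics.capture(n);cv2.imwrite(f"pics/{n}0.png",c["image"]);print(n,c["intrinsics"].round(1).tolist(),c["extrinsics"].round(4).tolist())
c=optics.capture("wrist");cv2.imwrite("pics/wrist0.png",c["image"]);print(c["intrinsics"],c["T_tool_cam"])
E
```

```text
pics
{'time_s': 0.0, 'joint_positions': array([ 6.70075773e+01,  3.02770820e+01,  8.21573498e+01,  4.63036508e-04,
        6.76881653e+01, -1.02280411e+01]), 'qvel': array([-0.0081963 ,  0.07409891,  0.0362855 ,  0.02138364,  0.04827204,
        0.01703409]), 'tau': array([ 1.12583530e-03, -4.40043283e+01, -1.76593316e+01,  6.34643831e-02,
        5.81308140e-02, -1.70055200e-04]), 'position': array([0.13777409, 0.608872  , 0.22158648]), 'tcp_rot': array([[-9.75286050e-01,  2.20944359e-01, -8.42677300e-04],
       [ 2.20945626e-01,  9.75284144e-01, -1.96681299e-03],
       [ 3.87293574e-04, -2.10439114e-03, -9.99997711e-01]]), 'force': array([ 0.26583804,  0.34288454, -0.33889291]), 'moment': array([ 0.05935972, -0.01368369,  0.00423692]), 'grasp_force': 0.0, 'opening': 0.9969020559055201}
scene [[458.4, 0.0, 274.2], [0.0, 458.4, 209.0], [0.0, 0.0, 1.0]] [[-0.3301, 0.9439, 0.0109, 0.1709], [0.6971, 0.2515, -0.6714, -0.3289], [-0.6364, -0.214, -0.741, 1.708], [0.0, 0.0, 0.0, 1.0]]
side [[432.5, 0.0, 278.2], [0.0, 432.5, 214.7], [0.0, 0.0, 1.0]] [[0.7871, -0.6168, -0.0082, -0.4077], [-0.3862, -0.4824, -0.7862, 0.2818], [0.481, 0.622, -0.6179, 0.8419], [0.0, 0.0, 0.0, 1.0]]
[[292.39012031   0.         280.32498133]
 [  0.         292.39012031 210.40469302]
 [  0.           0.           1.        ]] [[ 6.12677814e-04 -9.59170391e-01 -2.82828192e-01  7.78325746e-02]
 [ 9.99999793e-01  5.32427776e-04  3.60603124e-04 -7.97658841e-04]
 [-1.95294254e-04 -2.82828354e-01  9.59170519e-01 -1.63318774e-01]
 [ 0.00000000e+00  0.00000000e+00  0.00000000e+00  1.00000000e+00]]
```

View pics/scene0.png

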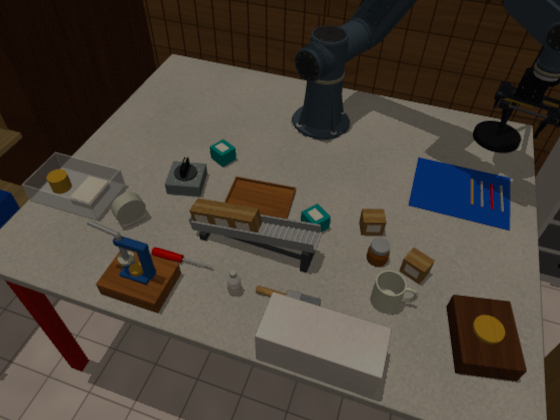

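View pics/side0.png

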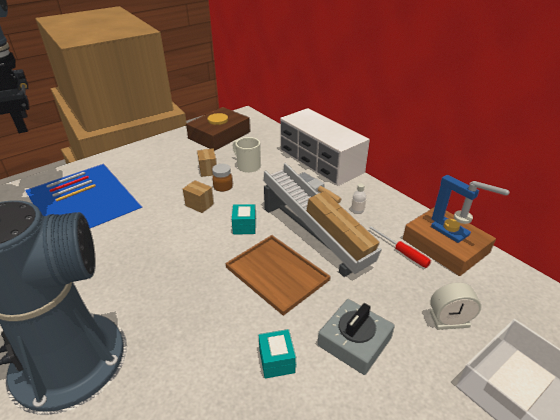

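Scene shows the lane at about (255,228), its low end at left (195,220) with 3 cartons. The tray is at (260,200) and the dial at (187,178). Brown cartons stand on the bench at (373,222) and (417,265). Possible confusions are the turquoise blocks at (223,152) and (316,217), the wooden boxes at (140,275) and (485,333), and the yellow pot at (60,180). Next is a close crop.

```bash
cat > h.py <<'E'
import numpy as np,cv2
from rig import read_state,optics
def ray(c,uv):
    d=np.linalg.inv(c["intrinsics"])@np.array([*uv,1.]);E=c["extrinsics"];R=E[:3,:3]
    return -R.T@E[:3,3],R.T@d
def onz(c,uv,z):
    o,d=ray(c,uv);return o+d*(z-o[2])/d[2]
def proj(c,p):
    q=c["extrinsics"]@np.r_[p,1];k=c["intrinsics"]@q[:3];return k[:2]/k[2]
def wrist():
    s=read_state();c=optics.capture("wrist");T=np.eye(4);T[:3,:3]=s["tcp_rot"];T[:3,3]=s["position"]
    c["extrinsics"]=np.linalg.inv(T@c["T_tool_cam"]);return c,s
E
python3 - <<'E'
from h import *
c=optics.capture("scene");i=c["image"]
cv2.imwrite("pics/crop1.png",cv2.resize(i[130:320,165:445],None,fx=2.8,fy=2.8,interpolation=cv2.INTER_CUBIC))
w,s=wrist()
cv2.imwrite("pics/wrist1.png",w["image"])
for n,u,z in[("tray",(260,200),.005),("dial",(187,165),.08),("newA",(373,213),.06),("newB",(418,256),.06),("lanefront",(195,210),.09),("laneback",(312,245),.09),("jar",(379,245),.065),("turq",(316,213),.06),("mug",(392,282),.085)]:print(n,onz(c,u,z).round(3))
E
```

```text
tray [ 0.46  -0.067  0.005]
dial [ 0.464 -0.306  0.08 ]
newA [0.446 0.276 0.06 ]
newB [0.558 0.418 0.06 ]
lanefront [ 0.633 -0.195  0.09 ]
laneback [0.641 0.147 0.09 ]
jar [0.56  0.314 0.065]
turq [0.502 0.121 0.06 ]
mug [0.681 0.365 0.085]
```

View pics/crop1.png

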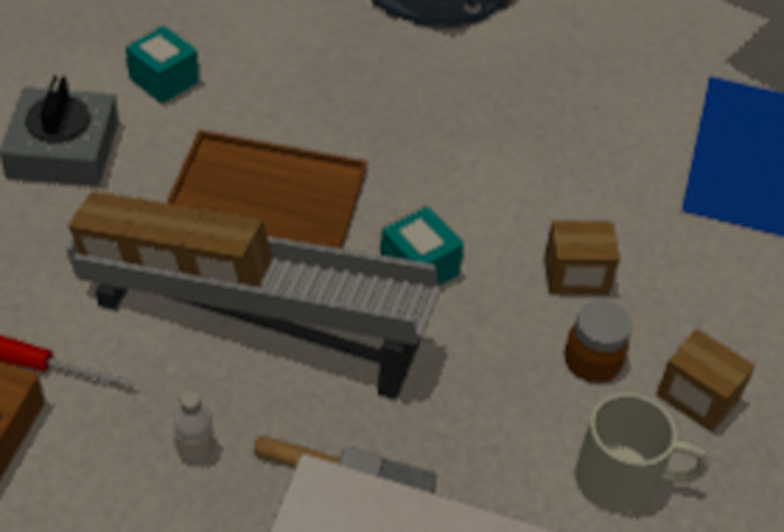

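View pics/wrist1.png

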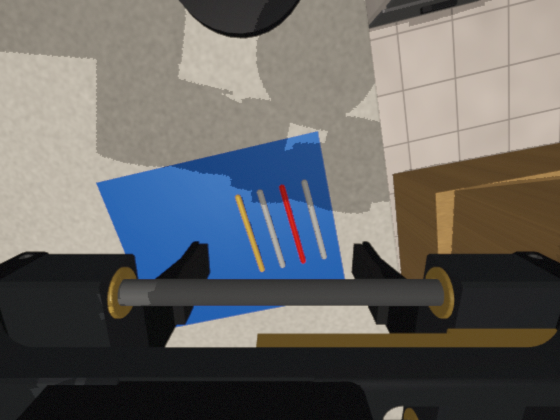

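Crop check: the two brown bench cartons with labels (crop 582,258 and 705,378) are the new ones, so the count is 2. The turquoise blocks (163,62) and (422,245) stay put. I'll move the wrist camera over the lane and tray.

```bash
cat >> h.py <<'E'
from scipy.spatial.transform import Rotation as Ro
def yaw(az):  # tool down, tool x at azimuth az deg
    a=np.radians(az);x=np.array([np.cos(a),np.sin(a),0]);z=np.array([0,0,-1.]);return np.c_[x,np.cross(z,x),z]
def go(*targets,s=None):
    s=s or read_state();R0,p0=s["tcp_rot"],s["position"]
    for p,R in targets:
        print("row",np.round(np.r_[np.degrees(Ro.from_matrix(R0.T@R).as_rotvec())/5,R0.T@(np.array(p)-p0)/.03],2).tolist())
E
python3 - <<'E'
from h import *
go(((.55,-.09,.35),yaw(90)))
E
```

```text
row [-0.01, 0.01, 15.45, -18.55, -19.7, -4.25]
```

Request:
send_rows([
  [0,0,15.45,-18.55,-19.7,-4.25,1],
  [0,0,15.45,-18.55,-19.7,-4.25,1],
  [0,0,15.45,-18.55,-19.7,-4.25,1],
  [0,0,15.45,-18.55,-19.7,-4.25,1],
  [0,0,15.45,-18.55,-19.7,-4.25,1],
  [0,0,15.45,-18.55,-19.7,-4.25,1],
  [0,0,15.45,-18.55,-19.7,-4.25,1],
  [0,0,15.45,-18.55,-19.7,-4.25,1],
  [0,0,15.45,-18.55,-19.7,-4.25,1],
  [0,0,15.45,-18.55,-19.7,-4.25,1],
  [0,0,15.45,-18.55,-19.7,-4.25,1],
  [0,0,15.45,-18.55,-19.7,-4.25,1],
  [0,0,15.45,-18.55,-19.7,-4.25,1],
  [0,0,15.45,-18.55,-19.7,-4.25,1],
  [0,0,15.45,-18.55,-19.7,-4.25,1],
  [0,0,15.45,-18.55,-19.7,-4.25,1],
  [0,0,15.45,-18.55,-19.7,-4.25,1],
  [0,0,15.45,-18.55,-19.7,-4.25,1],
  [0,0,15.45,-18.55,-19.7,-4.25,1],
  [0,0,15.45,-18.55,-19.7,-4.25,1],
])

```text
time_s: 1.92
position: [0.5518, -0.0933, 0.3505]
tcp_rot: [[0.002, 1.0, 0.002], [1.0, -0.002, -0.001], [-0.001, 0.002, -1.0]]
force: [0.2, -0.0, -0.1]
opening: 1.002
grasp_force: 0.0
```

```bash
python3 - <<'E'
from h import *
w,s=wrist();print(s["time_s"],s["position"],s["joint_positions"].round(1))
np.savez("w2.npz",**{k:w[k] for k in("image","intrinsics","extrinsics")})
cv2.imwrite("pics/wrist2.png",cv2.resize(w["image"][:300],None,fx=1.42,fy=1.42,interpolation=cv2.INTER_CUBIC))
E
```

```text
1.9167 [ 0.551817   -0.09333004  0.35054756] [-21.   17.9  81.7  -0.   80.3 -20.9]
```

View pics/wrist2.png

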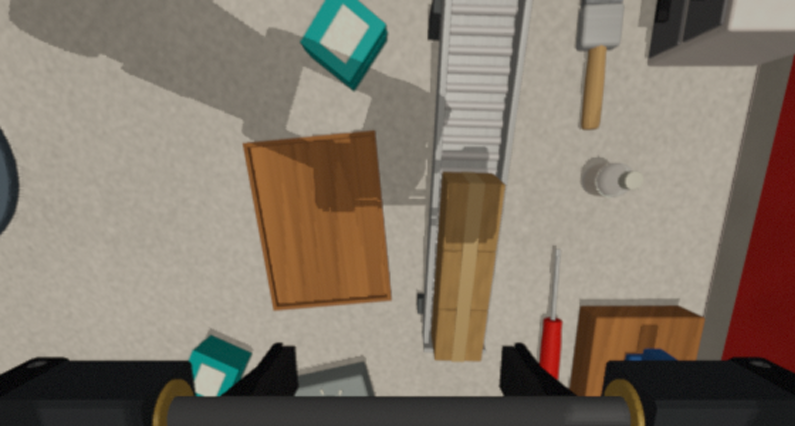

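The wrist view (scale 1.42) shows tray corners at (245,144), (375,132), (391,299) and (275,309). The carton row's top has its centre line from (473,177) to (459,358), with gaps at rows 250 and 308. The screwdriver lies at (553,330) and the bottle at (628,180).

```bash
python3 - <<'E'
from h import *
c=dict(np.load("w2.npz"));k=1.42
t=[onz(c,np.array(p)/k,.014) for p in[(245,144),(375,132),(391,299),(275,309)]]
print("tray",[a.round(4)[:2].tolist() for a in t],np.mean(t,0).round(4),[np.linalg.norm(t[i]-t[i-1]).round(3) for i in range(4)])
g=c["image"];hsv=cv2.cvtColor(g,cv2.COLOR_BGR2HSV)
h0=.036;s10,c10=np.sin(np.radians(10)),np.cos(np.radians(10))
for y,p in[(.192,(473,177)),(.192,(443,173)),(.192,(503,181)),(.128,(469,250)),(.128,(440,250)),(.128,(497,251)),(.064,(464,308)),(.064,(438,308)),(.064,(489,309)),(0,(459,358)),(0,(435,358)),(0,(483,358))]:
    print(y,onz(c,np.array(p)/k,h0+y*s10+.06*c10).round(4))
# rails (top at bed z .024) : left inner/outer edges at image rows
for y,p in[("railLfront",(427,345)),("railRfront",(483,347))]: print(y,onz(c,np.array(p)/k,h0+.024*c10).round(4))
for p in[(443,50),(526,30),(442,10)]: print(onz(c,np.array(p)/k,.115).round(4))
E
```

```text
tray [[0.3789, 0.0183], [0.5261, 0.0307], [0.5428, -0.1648], [0.3959, -0.1778]] [ 0.4609 -0.0734  0.014 ] [np.float64(0.197), np.float64(0.148), np.float64(0.196), np.float64(0.147)]
0.192 [ 0.6186 -0.0174  0.1284]
0.192 [ 0.5918 -0.014   0.1284]
0.192 [ 0.6456 -0.0209  0.1284]
0.128 [ 0.6201 -0.0849  0.1173]
0.128 [ 0.5921 -0.0849  0.1173]
0.128 [ 0.6471 -0.0859  0.1173]
0.064 [ 0.6197 -0.1471  0.1062]
0.064 [ 0.5928 -0.1471  0.1062]
0.064 [ 0.6455 -0.1483  0.1062]
0 [ 0.6185 -0.2084  0.0951]
0 [ 0.5922 -0.2084  0.0951]
0 [ 0.6449 -0.2085  0.0951]
railLfront [ 0.5857 -0.2079  0.0596]
railRfront [ 0.652  -0.2106  0.0596]
[0.5903 0.0862 0.115 ]
[0.6596 0.101  0.115 ]
[0.5886 0.1156 0.115 ]
```

```bash
cat >> h.py <<'E'
A=90.0
O=np.array([.619,-.1975,.036])
def bedR():
    a=np.radians(A);h=np.array([np.cos(a),np.sin(a),0]);s,c=np.sin(np.radians(10)),np.cos(np.radians(10))
    y=h*c+[0,0,s];z=-h*s+[0,0,c];return np.c_[np.cross(y,z),y,z]
def bed(x,y,z):return O+bedR()@[x,y,z]
def bedT():
    B=bedR();return np.c_[B[:,1],B[:,0],-B[:,2]]
T0=np.array([.4609,-.0734,0])
def tray(x,y,z):
    a=np.radians(95);return T0+x*np.array([np.sin(a),-np.cos(a),0])+y*np.array([np.cos(a),np.sin(a),0])+[0,0,z]
E
python3 - <<'E'
from h import *
print(bedT().round(3))
go((bed(0,.032,.12),bedT()),(bed(0,.032,.030),bedT()))
E
```

```text
[[ 0.     1.     0.   ]
 [ 0.985 -0.     0.174]
 [ 0.174  0.    -0.985]]
row [0.08, 2.07, -0.05, -2.91, 2.1, 6.41]
row [0.08, 2.07, -0.05, -2.37, 2.08, 9.36]
```

Request:
send_rows([
  [0,2.07,0,-2.9,2.1,3,1],
  [0,2.07,0,-2.9,2.1,6.4,1],
  [0,2.07,0,-2.9,2.1,6.4,1],
  [0,2.07,0,-2.9,2.1,6.4,1],
  [0,2.07,0,-2.9,2.1,6.4,1],
  [0,2.07,0,-2.9,2.1,6.4,1],
  [0,2.07,0,-2.9,2.1,6.4,1],
  [0,2.07,0,-2.73,2.1,7.3,1],
  [0,2.07,0,-2.55,2.1,8.3,1],
  [0,2.07,0,-2.4,2.1,9.1,1],
  [0,2.07,0,-2.37,2.1,9.36,1],
  [0,2.07,0,-2.37,2.1,9.36,1],
  [0,2.07,0,-2.37,2.1,9.36,1],
])

```text
time_s: 3.05
position: [0.6144, -0.161, 0.0715]
tcp_rot: [[-0.001, 1.0, 0.003], [0.984, 0.0, 0.178], [0.178, 0.003, -0.984]]
force: [0.1, -0.2, 0.3]
opening: 0.997
grasp_force: 0.0
```

```bash
python3 - <<'E'
from h import *
s=read_state();print(bedR().T@(s["position"]-O),s["force"])
R=s["tcp_rot"];p=s["position"]
go((bed(0,.032,.15),bedT()),(tray(0,-.045,.14),yaw(95)),(tray(0,-.045,.037),yaw(95)))
E
```

```text
[-0.00459001  0.04215068  0.02858513] [ 0.05664788 -0.23632313  0.32014375]
row [0.03, -0.06, 0.01, -0.32, 0.16, -4.05]
row [0.12, -2.05, -0.99, 1.81, -4.98, -2.01]
row [0.12, -2.05, -0.99, 1.2, -4.99, 1.37]
```

Request:
send_rows([
  [0,0,0,-0.33,0.15,0,1],
  [0,0,0,-0.33,0.15,0,1],
  [0,0,0,-0.33,0.15,0,1],
  [0,0,0,-0.33,0.15,0,1],
])

```text
time_s: 3.38
position: [0.6183, -0.1715, 0.0686]
tcp_rot: [[0.001, 1.0, 0.002], [0.984, -0.001, 0.179], [0.179, 0.002, -0.984]]
force: [-0.3, 0.4, -0.1]
opening: 1.0
grasp_force: 0.0
```

```bash
python3 - <<'E'
from h import *
w,_=wrist();s=read_state();print(s["position"],bedR().T@(s["position"]-O))
cv2.imwrite("pics/wrist3.png",w["image"])
E
```

```text
[ 0.61797906 -0.17113095  0.06822679] [-0.00102094  0.03156457  0.02715826]
```

View pics/wrist3.png

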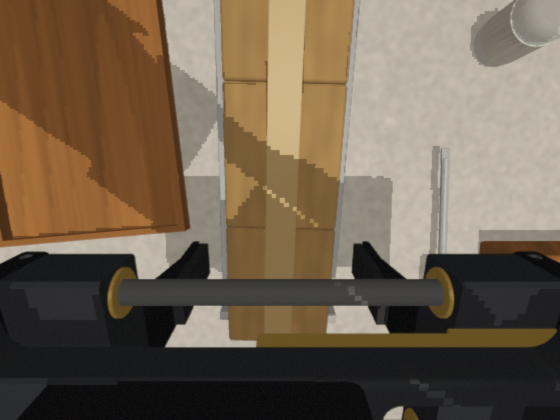

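The wrist view shows both fingers astride old1: its back edge is at row 228, its front at row 340, and it is centred on column 280. Now I grip and lift square to the bed.

Request:
send_rows([
  [0,0,0,0,0,-0.1,0],
  [0,0,0,0,0,-0.1,0],
  [0,0,0,0,0,-0.1,0],
  [0,0,0,0,0,-0.1,0],
  [0,0,0,0,0,-0.1,0],
  [0,0,0,0,0,-0.1,0],
  [0,0,0,0,0,-0.5,0],
  [0,0,0,0,0,-1,0],
  [0,0,0,0,0,-2,0],
  [0,0,0,0,0,-3,0],
  [0,0,0,0,0,-4,0],
  [0,0,0,0,0,-4,0],
  [0,0,0,0,0,-4,0],
  [0,0,0,0,0,-4,0],
])

```text
time_s: 4.6
position: [0.6167, -0.1917, 0.1849]
tcp_rot: [[0.0, 1.0, -0.002], [0.984, -0.0, 0.18], [0.18, -0.002, -0.984]]
force: [0.3, 0.0, -1.8]
opening: 0.596
grasp_force: 29.8
```

```bash
python3 - <<'E'
from h import *
s=read_state();print(s["position"],s["opening"],s["grasp_force"])
go((tray(0,-.045,.17),yaw(95)),(tray(0,-.045,.045),yaw(95)))
E
```

```text
[ 0.61674552 -0.19172788  0.18487811] 0.5962675904400084 29.806572189554572
row [0.07, -2.08, -1.0, 2.32, -5.06, 0.94]
row [0.07, -2.08, -1.0, 1.57, -5.06, 5.04]
```

Request:
send_rows([
  [0.07,-2.08,-1,2.3,-5.05,0.95,0],
  [0.07,-2.08,-1,2.3,-5.05,0.95,0],
  [0.07,-2.08,-1,2.3,-5.05,0.95,0],
  [0.07,-2.08,-1,2.3,-5.05,0.95,0],
  [0.07,-2.08,-1,2.3,-5.05,0.95,0],
  [0.07,-2.08,-1,2.3,-5.05,0.95,0],
  [0.07,-2.08,-1,2.3,-5.05,0.95,0],
  [0.07,-2.08,-1,2.1,-5.05,2,0],
  [0.07,-2.08,-1,1.9,-5.05,3.2,0],
  [0.07,-2.08,-1,1.7,-5.05,4.4,0],
  [0.07,-2.08,-1,1.57,-5.05,5,0],
  [0.07,-2.08,-1,1.57,-5.05,5,0],
  [0.07,-2.08,-1,1.57,-5.05,5,0],
  [0.07,-2.08,-1,1.57,-5.05,5,0],
])

```text
time_s: 5.77
position: [0.468, -0.1199, 0.0469]
tcp_rot: [[-0.087, 0.996, 0.004], [0.996, 0.087, -0.002], [-0.002, 0.004, -1.0]]
force: [0.0, -0.3, -1.6]
opening: 0.595
grasp_force: 29.8
```

```bash
python3 - <<'E'
from h import *
s=read_state();print(s["position"],s["opening"],s["force"])
go((tray(0,-.045,.036),yaw(95)))
E
```

```text
[ 0.46797815 -0.11989933  0.04689787] 0.5948931867869779 [ 0.01920643 -0.3088514  -1.62076723]
row [0.04, 0.03, -0.0, 0.07, -0.1, 0.36]
```

Lower it, release, rise, and return over the lane for a look.

Request:
send_rows([
  [0,0,0,0.07,-0.1,0.2,0],
  [0,0,0,0.07,-0.1,0.36,0],
  [0,0,0,0.07,-0.1,0.4,0],
  [0,0,0,0.07,-0.1,0.4,0],
  [0,0,0,0.07,-0.1,0.4,1],
  [0,0,0,0.07,-0.1,0.4,1],
  [0,0,0,0.07,-0.1,0.4,1],
  [0,0,0,0.07,-0.1,0.4,1],
  [0,0,0,0.07,-0.1,-1,1],
  [0,0,0,0.07,-0.1,-2,1],
  [0,0,0,0.07,-0.1,-5,1],
  [0,0,0,0.07,-0.1,-5,1],
  [0,0,0,0.07,-0.1,-5,1],
  [0,0,0,0.07,-0.1,-5,1],
])

```text
time_s: 6.93
position: [0.4647, -0.1179, 0.1994]
tcp_rot: [[-0.087, 0.996, 0.009], [0.996, 0.087, -0.005], [-0.005, 0.008, -1.0]]
force: [0.3, 0.6, 0.6]
opening: 0.999
grasp_force: 0.0
```

```bash
python3 - <<'E'
from h import *
s=read_state();print(s["position"],s["opening"],s["force"])
go((bed(0,.032,.16),bedT()),(bed(0,.032,.030),bedT()))
c=optics.capture("side");cv2.imwrite("pics/side1.png",cv2.resize(c["image"][130:390,180:460],None,fx=2,fy=2))
E
```

```text
[ 0.46474283 -0.11789405  0.19944034] 0.9987584048208156 [0.34449372 0.55598026 0.641597  ]
row [0.01, 2.06, 1.01, -2.97, 4.9, 0.07]
row [0.01, 2.06, 1.01, -2.19, 4.93, 4.33]
```

View pics/side1.png

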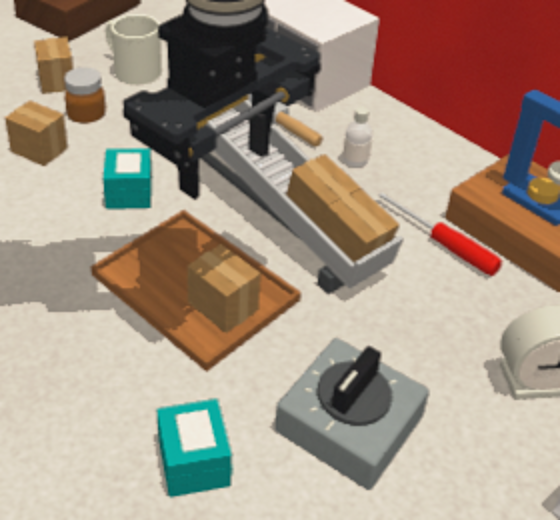

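The side crop shows old1 upright in the tray at (223,285), with old2 and old3 slid down to the stop (345,205). Next I pick old2.

Request:
send_rows([
  [0,2.06,1,-2.97,4.9,0,1],
  [0,2.06,1,-2.97,4.9,0,1],
  [0,2.06,1,-2.97,4.9,0,1],
  [0,2.06,1,-2.97,4.9,0,1],
  [0,2.06,1,-2.97,4.9,0,1],
  [0,2.06,1,-2.97,4.9,0,1],
  [0,2.06,1,-2.97,4.9,0,1],
  [0,2.06,1,-2.75,4.93,1.2,1],
  [0,2.06,1,-2.5,4.93,2.4,1],
  [0,2.06,1,-2.31,4.93,3.6,1],
  [0,2.06,1,-2.31,4.93,3.6,1],
  [0,2.06,1,-2.31,4.93,3.6,1],
  [0,2.06,1,-2.31,4.93,3.6,1],
])

```text
time_s: 8.07
position: [0.6164, -0.1732, 0.0902]
tcp_rot: [[0.0, 1.0, -0.005], [0.984, 0.0, 0.177], [0.177, -0.005, -0.984]]
force: [0.9, -0.5, 0.3]
opening: 0.998
grasp_force: 0.0
```

```bash
python3 - <<'E'
from h import *
s=read_state();print(s["position"],bedR().T@(s["position"]-O))
go((bed(0,.032,.030),bedT()))
E
```

```text
[ 0.61643908 -0.17322762  0.090202  ] [-0.00256092  0.03331571  0.04916369]
row [-0.06, -0.04, -0.01, -0.05, 0.09, 0.64]
```

Request:
send_rows([
  [0,0,0,-0.05,0.09,0.64,1],
  [0,0,0,-0.05,0.09,0.64,1],
  [0,0,0,-0.05,0.09,0.64,1],
  [0,0,0,-0.05,0.09,0.64,0],
  [0,0,0,-0.05,0.09,0.64,0],
  [0,0,0,-0.05,0.09,0.64,0],
  [0,0,0,-0.05,0.09,0.64,0],
  [0,0,0,-0.05,0.09,0.64,0],
  [0,0,0,-0.05,0.09,0.64,0],
  [0,0,0,-0.05,0.09,0.2,0],
  [0,0,0,-0.05,0.09,-0.4,0],
  [0,0,0,-0.05,0.09,-1.4,0],
  [0,0,0,-0.05,0.09,-2.4,0],
  [0,0,0,-0.05,0.09,-3.3,0],
  [0,0,0,-0.05,0.09,-3.3,0],
  [0,0,0,-0.05,0.09,-3.3,0],
  [0,0,0,-0.05,0.09,-3.3,0],
])

```text
time_s: 9.48
position: [0.6186, -0.1918, 0.1851]
tcp_rot: [[0.001, 1.0, -0.008], [0.984, 0.0, 0.179], [0.179, -0.008, -0.984]]
force: [-0.1, -0.3, -2.2]
opening: 0.596
grasp_force: 29.8
```

```bash
python3 - <<'E'
from h import *
s=read_state();print(s["position"],s["opening"],s["grasp_force"])
go((tray(0,.045,.18),yaw(95)),(tray(0,.045,.045),yaw(95)))
E
```

```text
[ 0.61862829 -0.1917685   0.18513884] 0.5961490107400194 29.832321120193228
row [-0.0, -2.06, -1.0, 5.32, -5.38, 1.18]
row [-0.0, -2.06, -1.0, 4.51, -5.35, 5.61]
```

Request:
send_rows([
  [0,-2.06,-1,5.3,-5.37,1.2,0],
  [0,-2.06,-1,5.3,-5.37,1.2,0],
  [0,-2.06,-1,5.3,-5.37,1.2,0],
  [0,-2.06,-1,5.3,-5.37,1.2,0],
  [0,-2.06,-1,5.3,-5.37,1.2,0],
  [0,-2.06,-1,5.3,-5.37,1.2,0],
  [0,-2.06,-1,5.3,-5.37,1.2,0],
  [0,-2.06,-1,5.3,-5.37,1.2,0],
  [0,-2.06,-1,5.3,-5.37,1.2,0],
  [0,-2.06,-1,5.1,-5.36,2.4,0],
  [0,-2.06,-1,4.9,-5.36,3.5,0],
  [0,-2.06,-1,4.7,-5.36,4.7,0],
  [0,-2.06,-1,4.51,-5.35,5.5,0],
  [0,-2.06,-1,4.51,-5.35,5.5,0],
  [0,-2.06,-1,4.51,-5.35,5.5,0],
  [0,-2.06,-1,4.51,-5.35,5.5,0],
])

```text
time_s: 10.82
position: [0.4596, -0.0307, 0.049]
tcp_rot: [[-0.086, 0.996, 0.003], [0.996, 0.086, -0.001], [-0.002, 0.003, -1.0]]
force: [0.1, -0.6, -0.8]
opening: 0.599
grasp_force: 29.8
```

```bash
python3 - <<'E'
from h import *
s=read_state();print(s["position"],s["opening"],s["force"])
go((tray(0,.045,.036),yaw(95)))
E
```

```text
[ 0.45963368 -0.03068489  0.04898038] 0.5994602587861414 [ 0.09869118 -0.57975878 -0.77221733]
row [0.04, 0.02, -0.01, 0.08, -0.08, 0.43]
```

Request:
send_rows([
  [0,0,0,0.08,-0.08,0.2,0],
  [0,0,0,0.08,-0.08,0.4,0],
  [0,0,0,0.08,-0.08,0.47,0],
  [0,0,0,0.08,-0.08,0.47,0],
  [0,0,0,0.08,-0.08,0.47,1],
  [0,0,0,0.08,-0.08,0.47,1],
  [0,0,0,0.08,-0.08,0.47,1],
  [0,0,0,0.08,-0.08,0.47,1],
  [0,0,0,0.08,-0.08,-0.6,1],
  [0,0,0,0.08,-0.08,-2,1],
  [0,0,0,0.08,-0.08,-5,1],
  [0,0,0,0.08,-0.08,-5,1],
  [0,0,0,0.08,-0.08,-5,1],
  [0,0,0,0.08,-0.08,-5,1],
])

```text
time_s: 11.98
position: [0.4575, -0.0281, 0.2016]
tcp_rot: [[-0.087, 0.996, 0.01], [0.996, 0.087, -0.003], [-0.004, 0.009, -1.0]]
force: [-0.3, 0.4, -0.4]
opening: 1.0
grasp_force: 0.0
```

```bash
python3 - <<'E'
from h import *
go(((.52,.23,.33),yaw(90)))
E
```

```text
row [0.11, 0.04, 1.0, 8.37, 2.87, -4.29]
```

Request:
send_rows([
  [0.1,0,1,8.4,2.9,-4.3,1],
  [0.1,0,1,8.4,2.9,-4.3,1],
  [0.1,0,1,8.4,2.9,-4.3,1],
  [0.1,0,1,8.4,2.9,-4.3,1],
  [0.1,0,1,8.4,2.9,-4.3,1],
  [0.1,0,1,8.4,2.9,-4.3,1],
  [0.1,0,1,8.4,2.9,-4.3,1],
  [0.1,0,1,8.4,2.9,-4.3,1],
  [0.1,0,1,8.4,2.9,-4.3,1],
  [0.1,0,1,8.4,2.9,-4.3,1],
  [0.1,0,1,8.4,2.9,-4.3,1],
  [0.1,0,1,8.4,2.9,-4.3,1],
])

```text
time_s: 12.98
position: [0.519, 0.2295, 0.3256]
tcp_rot: [[0.002, 1.0, -0.011], [1.0, -0.002, -0.003], [-0.003, -0.011, -1.0]]
force: [0.3, 0.2, -0.5]
opening: 0.995
grasp_force: 0.0
```

```bash
python3 - <<'E'
from h import *
w,s=wrist();print(s["time_s"],s["position"],s["joint_positions"].round(1))
np.savez("w4.npz",**{k:w[k] for k in("image","intrinsics","extrinsics")})
cv2.imwrite("pics/wrist4.png",cv2.resize(w["image"][:300],None,fx=1.42,fy=1.42,interpolation=cv2.INTER_CUBIC))
E
```

```text
12.9833 [0.5189581  0.22947467 0.32563259] [12.6 20.1 82.3 -0.  78.2 12.7]
```

View pics/wrist4.png

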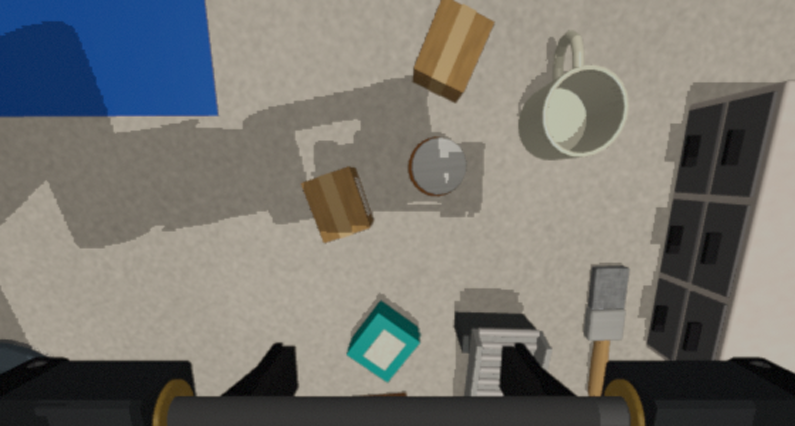

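Carton A's top has corners at (303,184), (353,168), (371,228) and (324,242), with the tape running (328,178) to (347,236). Carton B is at (453,46), the jar at (438,166), the mug at (573,110) and a turquoise block at (385,340). The lane's back end is at (508,335).

```bash
python3 - <<'E'
from h import *
c=dict(np.load("w4.npz"));k=1.42
def rep(n,P):
    t=np.array([onz(c,np.array(p)/k,.06) for p in P]);e=[np.linalg.norm(t[i]-t[i-1]).round(4) for i in range(4)]
    d=(t[0]-t[3])+(t[1]-t[2]);print(n,t.mean(0).round(4),e,"y-az",np.degrees(np.arctan2(d[1],d[0])).round(1))
rep("A",[(303,184),(353,168),(371,218),(324,242)])
rep("A2",[(303,184),(353,168),(371,226),(324,242)])
rep("B",[(444,1),(494,22),(460,93),(415,70)])
for p in[(328,178),(347,236),(467,8),(440,82)]:print(onz(c,np.array(p)/k,.06).round(4))
print("jar",onz(c,np.array((438,166))/k,.065),"mug",onz(c,np.array((573,110))/k,.085))
g=c["image"];cv2.imwrite("pics/ab.png",np.vstack([cv2.resize(g[105:180,200:340],None,fx=4,fy=4,interpolation=cv2.INTER_CUBIC),cv2.resize(g[0:75,270:410],None,fx=4,fy=4,interpolation=cv2.INTER_CUBIC)]))
E
```

```text
A [0.4547 0.2793 0.06  ] [np.float64(0.0608), np.float64(0.0527), np.float64(0.0515), np.float64(0.0551)] y-az 108.0
A2 [0.4547 0.2773 0.06  ] [np.float64(0.0608), np.float64(0.0527), np.float64(0.0591), np.float64(0.0518)] y-az 106.8
B [0.566  0.4183 0.06  ] [np.float64(0.0602), np.float64(0.0482), np.float64(0.0642), np.float64(0.0466)] y-az 64.7
[0.4461 0.3042 0.06  ]
[0.4629 0.2466 0.06  ]
[0.5773 0.4492 0.06  ]
[0.5549 0.3898 0.06  ]
jar [0.55461395 0.31522136 0.065     ] mug [0.67173111 0.36207042 0.085     ]
```

View pics/ab.png

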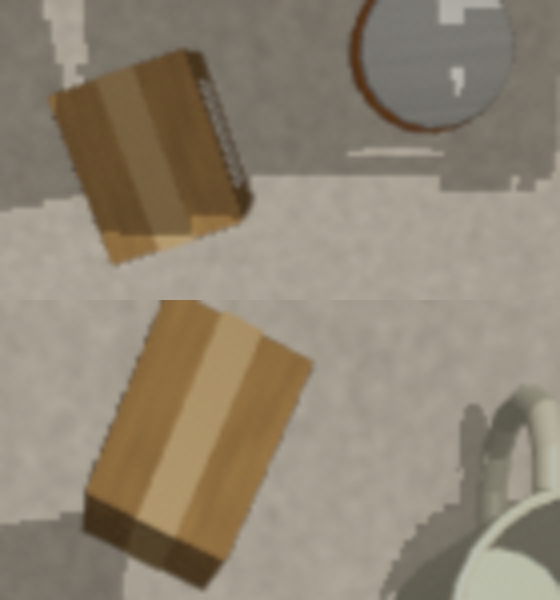

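```bash
python3 - <<'E'
from h import *
c=dict(np.load("w4.npz"))
def rep(n,P,off):
    t=np.array([onz(c,np.array(p)/4+off,.06) for p in P]);e=[np.linalg.norm(t[i]-t[i-1]).round(4) for i in range(4)]
    d=(t[0]-t[3])+(t[1]-t[2]);print(n,t.mean(0).round(4),e,"y-az",np.degrees(np.arctan2(d[1],d[0])).round(1));return t.mean(0)
a=rep("A",[(50,95),(185,48),(242,222),(115,265)],(200,105))
rep("B",[(165,-12),(313,62),(220,262),(86,193)],(270,0))
go((np.r_[a[:2],.12],yaw(107)),(np.r_[a[:2],.045],yaw(107)))
E
```

```text
A [0.4535 0.2772 0.06  ] [np.float64(0.0636), np.float64(0.0509), np.float64(0.0633), np.float64(0.0498)] y-az 107.7
B [0.5658 0.4196 0.06  ] [np.float64(0.0624), np.float64(0.0518), np.float64(0.0638), np.float64(0.0493)] y-az 66.0
row [-0.11, 0.01, -3.43, 1.6, -2.13, 6.89]
row [-0.11, 0.01, -3.43, 1.6, -2.1, 9.39]
```

Request:
send_rows([
  [0,0,-3.5,1.6,-2.1,4,1],
  [0,0,-3.5,1.6,-2.1,6.9,1],
  [0,0,-3.5,1.6,-2.1,6.9,1],
  [0,0,-3.5,1.6,-2.1,6.9,1],
  [0,0,-3.5,1.6,-2.1,6.9,1],
  [0,0,-3.5,1.6,-2.1,6.9,1],
  [0,0,-3.5,1.6,-2.1,7.9,1],
  [0,0,-3.5,1.6,-2.1,8.8,1],
  [0,0,-3.5,1.6,-2.1,9.4,1],
  [0,0,-3.5,1.6,-2.1,9.4,1],
  [0,0,-3.5,1.6,-2.1,9.4,1],
  [0,0,-3.5,1.6,-2.1,9.4,1],
])

```text
time_s: 14.03
position: [0.4558, 0.2785, 0.0466]
tcp_rot: [[-0.3, 0.954, -0.006], [0.954, 0.3, -0.001], [0.001, -0.006, -1.0]]
force: [0.5, 0.6, 0.5]
opening: 0.998
grasp_force: 0.0
```

```bash
python3 - <<'E'
from h import *
go(((.4535,.2772,.033),yaw(107.5)))
w,s=wrist();print(s["position"],s["force"]);cv2.imwrite("pics/wrist5.png",w["image"])
E
```

```text
row [-0.06, -0.01, -0.01, -0.02, -0.08, 0.45]
[0.45580388 0.27850007 0.04658846] [0.49979602 0.59016021 0.54021914]
```

View pics/wrist5.png

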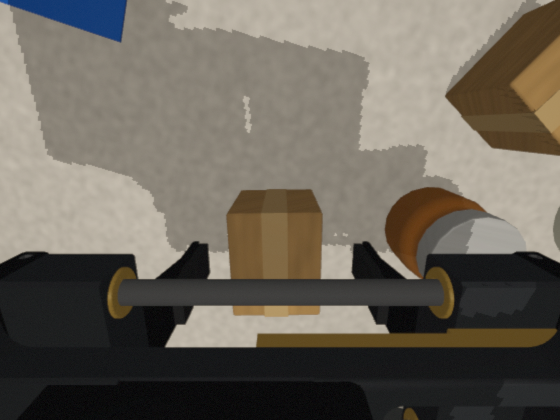

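The fingers straddle carton A, centred on column 276, and the jar is clear at right (440,230). I grip and lift, and check the lane's line from the earlier image meanwhile.

Request:
send_rows([
  [0,0,0,0,-0.05,0.3,1],
  [0,0,0,0,-0.05,0.45,1],
  [0,0,0,0,-0.05,0.45,0],
  [0,0,0,0,-0.05,0.45,0],
  [0,0,0,0,-0.05,0.45,0],
  [0,0,0,0,-0.05,0.45,0],
  [0,0,0,0,-0.05,0.45,0],
  [0,0,0,0,-0.05,0.45,0],
  [0,0,0,0,-0.05,-0.5,0],
  [0,0,0,0,-0.05,-2,0],
  [0,0,0,0,-0.05,-6,0],
  [0,0,0,0,-0.05,-6,0],
  [0,0,0,0,-0.05,-6,0],
  [0,0,0,0,-0.05,-6,0],
  [0,0,0,0,-0.05,-6,0],
])

```text
time_s: 15.33
position: [0.4561, 0.2792, 0.2284]
tcp_rot: [[-0.301, 0.954, -0.001], [0.954, 0.301, 0.001], [0.001, -0.001, -1.0]]
force: [-0.8, 0.1, -1.7]
opening: 0.594
grasp_force: 30.0
```

```bash
python3 - <<'E'
from h import *
s=read_state();print(s["position"],s["opening"],s["grasp_force"])
c=dict(np.load("w2.npz"));g=cv2.cvtColor(c["image"],cv2.COLOR_BGR2GRAY).astype(int)
B=bedR();n=B[:,2];P=bed(0,0,.024)
def hit(uv):
    o,d=ray(c,uv);return B.T@(o+d*(n@(P-o))/(n@d)-O)
for v in(12,24,36,48,60,72,84,96,108,118):
    r=g[v,285:400];dg=np.abs(np.diff(r));ix=[i for i in range(len(dg)) if dg[i]>18]
    print(v,[(285+i,round(hit((285.5+i,v))[0]*1000,1)) for i in ix][:3],"...",[(285+i,round(hit((285.5+i,v))[0]*1000,1)) for i in ix][-4:],round(hit((330,v))[1],3))
E
```

```text
[0.45614156 0.27919036 0.22837786] 0.5939155345215839 29.99301401199773
12 [(300, np.float64(-43.0)), (301, np.float64(-41.8)), (302, np.float64(-40.6))] ... [(361, np.float64(29.3)), (362, np.float64(30.5)), (367, np.float64(36.4)), (368, np.float64(37.6))] 0.317
24 [(300, np.float64(-42.6)), (301, np.float64(-41.4)), (309, np.float64(-31.8))] ... [(361, np.float64(30.8)), (365, np.float64(35.6)), (366, np.float64(36.8)), (367, np.float64(38.0))] 0.305
36 [(303, np.float64(-38.6)), (308, np.float64(-32.5)), (310, np.float64(-30.0))] ... [(359, np.float64(29.8)), (360, np.float64(31.1)), (364, np.float64(36.0)), (365, np.float64(37.2))] 0.293
48 [(302, np.float64(-39.4)), (307, np.float64(-33.2)), (309, np.float64(-30.7))] ... [(358, np.float64(30.1)), (359, np.float64(31.4)), (362, np.float64(35.1)), (363, np.float64(36.3))] 0.28
60 [(302, np.float64(-39.0)), (306, np.float64(-33.9)), (307, np.float64(-32.7))] ... [(356, np.float64(29.2)), (357, np.float64(30.4)), (361, np.float64(35.5)), (362, np.float64(36.7))] 0.266
72 [(306, np.float64(-33.4)), (308, np.float64(-30.8)), (313, np
[... 201 characters left out ...]
(28.5))] ... [(307, np.float64(-31.6)), (353, np.float64(28.5)), (357, np.float64(33.7)), (358, np.float64(35.0))] 0.239
96 [(304, np.float64(-35.0)), (307, np.float64(-31.0)), (351, np.float64(27.4))] ... [(351, np.float64(27.4)), (352, np.float64(28.7)), (356, np.float64(34.1)), (357, np.float64(35.4))] 0.224
108 [(304, np.float64(-34.4)), (305, np.float64(-33.1)), (306, np.float64(-31.7))] ... [(350, np.float64(27.7)), (351, np.float64(29.0)), (354, np.float64(33.1)), (355, np.float64(34.4))] 0.209
118 [(300, np.float64(-39.4)), (303, np.float64(-35.3)), (305, np.float64(-32.6))] ... [(342, np.float64(18.1)), (349, np.float64(27.7)), (353, np.float64(33.2)), (354, np.float64(34.6))] 0.196
```

```bash
python3 - <<'E'
from h import *
go((bed(-.001,.13,.17),bedT()),(bed(-.001,.13,.066),bedT()))
E
```

```text
row [-0.31, 1.97, 3.49, -13.65, 1.36, 0.06]
row [-0.31, 1.97, 3.49, -13.07, 1.54, 3.48]
```

Request:
send_rows([
  [-0.31,1.97,3.49,-13.65,1.36,0,0],
  [-0.31,1.97,3.49,-13.65,1.36,0,0],
  [-0.31,1.97,3.49,-13.65,1.36,0,0],
  [-0.31,1.97,3.49,-13.65,1.36,0,0],
  [-0.31,1.97,3.49,-13.65,1.36,0,0],
  [-0.31,1.97,3.49,-13.65,1.36,0,0],
  [-0.31,1.97,3.49,-13.65,1.36,0,0],
  [-0.31,1.97,3.49,-13.65,1.36,0,0],
  [-0.31,1.97,3.49,-13.65,1.36,0,0],
  [-0.31,1.97,3.49,-13.65,1.36,0,0],
  [-0.31,1.97,3.49,-13.65,1.36,0,0],
  [-0.31,1.97,3.49,-13.65,1.36,0,0],
  [-0.31,1.97,3.49,-13.5,1.42,1,0],
  [-0.31,1.97,3.49,-13.3,1.48,2,0],
  [-0.31,1.97,3.49,-13.1,1.54,3.2,0],
  [-0.31,1.97,3.49,-13.07,1.54,3.48,0],
  [-0.31,1.97,3.49,-13.07,1.54,3.48,0],
  [-0.31,1.97,3.49,-13.07,1.54,3.48,0],
  [-0.31,1.97,3.49,-13.07,1.54,3.48,0],
])

```text
time_s: 16.92
position: [0.615, -0.0804, 0.1203]
tcp_rot: [[0.0, 1.0, -0.008], [0.985, 0.001, 0.172], [0.172, -0.008, -0.985]]
force: [0.3, -0.0, -1.2]
opening: 0.603
grasp_force: 29.4
```

```bash
python3 - <<'E'
from h import *
w,s=wrist();print(s["opening"],bedR().T@(s["position"]-O),s["force"])
go((bed(-.001,.13,.035),bedT()))
cv2.imwrite("pics/wrist6.png",w["image"])
E
```

```text
0.6033969518249404 [-0.00404534  0.12995647  0.06269851] [ 0.27830571 -0.0186584  -1.17316556]
row [-0.09, 0.02, -0.01, 0.01, 0.1, 0.93]
```

View pics/wrist6.png

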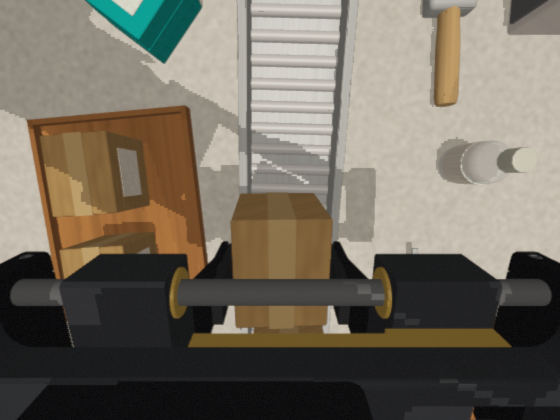

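The held carton (280,260) sits just left of the rail mid-line; rails run at about columns 245 and 340. I measure the offset.

```bash
python3 - <<'E'
from h import *
c,s=wrist();g=cv2.cvtColor(c["image"],cv2.COLOR_BGR2GRAY).astype(int)
B=bedR();n=B[:,2];P=bed(0,0,.024)
def hit(uv):
    o,d=ray(c,uv);return B.T@(o+d*(n@(P-o))/(n@d)-O)
for v in(5,20,40,60,80,100,120,140,160):
    f=lambda a,b:[round(float(hit((i+.5,v))[0]*1000),1) for i in range(a,b) if abs(g[v,i+1]-g[v,i])>14]
    print(v,f(230,258),f(325,365),round(hit((290,v))[1],3))
E
```

```text
5 [-30.9, -29.7, -25.5, -24.9, -22.5, -21.9] [31.1, 31.7, 35.3, 35.9, 36.5, 41.9] 0.275
20 [-31.3, -30.1, -25.8, -25.2, -22.8, -22.2, -21.6] [31.0, 31.6, 35.2, 35.8, 36.4, 41.8] 0.267
40 [-31.7, -30.5, -26.2, -25.6, -22.5] [31.0, 31.6, 34.7, 35.3, 35.9, 41.4] 0.257
60 [-31.6, -26.6, -26.0, -25.3, -23.5, -22.8] [29.7, 30.4, 31.0, 31.6, 34.1, 34.7, 35.4, 41.0] 0.245
80 [-32.1, -26.4, -25.7, -23.8, -23.2, -22.5] [29.7, 30.3, 31.0, 34.2, 34.8, 35.4, 40.5] 0.234
100 [-32.6, -27.4, -26.1, -24.2, -23.5] [29.0, 29.7, 30.3, 34.2, 34.8, 40.0] 0.222
120 [-32.5, -27.2, -26.5, -24.5, -23.9, -23.2] [29.0, 29.6, 30.3, 33.6, 34.3, 34.9, 40.2] 0.21
140 [-33.0, -27.6, -27.0, -24.3, -23.6] [28.9, 29.6, 33.0, 33.6, 34.3, 39.7] 0.197
160 [-33.6, -32.2, -28.1, -27.4, -24.7, -24.0] [27.5, 28.2, 28.9, 32.3, 33.0, 33.7] 0.183
```

```bash
python3 - <<'E'
from h import *
c,s=wrist();g=cv2.cvtColor(c["image"],cv2.COLOR_BGR2GRAY).astype(int)
print(g[60,232:262].tolist());print(g[60,320:358].tolist())
c2=np.load("w2.npz");g2=cv2.cvtColor(c2["image"],cv2.COLOR_BGR2GRAY).astype(int)
print(g2[84,295:320].tolist(),g2[84,345:365].tolist())
# predict in both images the columns of rail edges at y=.245 for centre offset dx
for n,c,y in(("now",c,.245),("w2",c2,.239)):
  for dx in(0,.0025,.005):
    print(n,dx,{k:proj(c,bed(x+dx,y,z)).round(1).tolist() for k,x,z in[("Lot",-.036,.024),("Lit",-.03,.024),("Lib",-.03,0),("Rib",.03,0),("Rit",.03,.024),("Rot",.036,.024),("Lob",-.036,-.006)]})
E
```

```text
[195, 194, 193, 187, 170, 171, 179, 178, 177, 179, 180, 181, 177, 153, 100, 92, 91, 100, 140, 185, 189, 190, 190, 190, 191, 191, 192, 192, 192, 193]
[213, 213, 213, 214, 213, 213, 213, 213, 213, 213, 212, 212, 212, 211, 202, 159, 133, 95, 89, 89, 89, 93, 120, 168, 182, 181, 179, 179, 179, 180, 180, 175, 169, 183, 187, 189, 190, 191]
[120, 120, 121, 121, 120, 121, 119, 121, 123, 124, 115, 88, 81, 101, 114, 115, 114, 115, 120, 126, 135, 153, 160, 162, 160] [154, 154, 155, 157, 157, 156, 155, 151, 138, 92, 75, 73, 76, 103, 150, 162, 159, 158, 158, 163]
now 0 {'Lot': [229.2, 60.6], 'Lit': [238.8, 60.6], 'Lib': [243.7, 67.6], 'Rib': [328.7, 67.4], 'Rit': [334.5, 60.4], 'Rot': [344.1, 60.4], 'Lob': [236.5, 69.1]}
now 0.0025 {'Lot': [233.2, 60.6], 'Lit': [242.7, 60.6], 'Lib': [247.2, 67.6], 'Rib': [332.3, 67.4], 'Rit': [338.5, 60.4], 'Rot': [348.1, 60.4], 'Lob': [239.9, 69.1]}
now 0.005 {'Lot': [237.2, 60.6], 'Lit': [246.7, 60.6], 'Lib': [250.7, 67.6], 'Rib': [335.8, 67.4], 'Rit': [342.5, 60.4], 'Rot': [352.1, 60.4], 'Lob': [243.4, 69.1]}
w2 0 {'Lot': [304.1, 83.7], 'Lit': [308.7, 83.7], 'Lib': [307.2, 82.7], 'Rib': [350.7, 82.6], 'Rit': [354.7, 83.7], 'Rot': [359.3, 83.6], 'Lob': [302.5, 82.5]}
w2 0.0025 {'Lot': [306.0, 83.7], 'Lit': [310.6, 83.7], 'Lib': [309.0, 82.7], 'Rib': [352.6, 82.6], 'Rit': [356.6, 83.7], 'Rot': [361.2, 83.6], 'Lob': [304.3, 82.5]}
w2 0.005 {'Lot': [307.9, 83.7], 'Lit': [312.5, 83.7], 'Lib': [310.8, 82.7], 'Rib': [354.4, 82.6], 'Rit': [358.6, 83.6], 'Rot': [363.2, 83.6], 'Lob': [306.1, 82.5]}
```

```bash
sed -i 's/^A=.*/A=88.75/; s/^O=.*/O=np.array([.6185,-.1975,.036])/' h.py; python3 - <<'E'
from h import *
s=read_state();print(bedR().T@(s["position"]-O))
go((bed(0,.13,.050),bedT()))
E
```

```text
[-0.00537487  0.12923244  0.0634266 ]
row [-0.12, 0.03, 0.24, 0.02, 0.18, 0.45]
```

Request:
send_rows([
  [-0.1,0,0.24,0.02,0.18,0.1,0],
  [-0.1,0,0.24,0.02,0.18,0.45,0],
  [-0.1,0,0.24,0.02,0.18,0.45,0],
  [-0.1,0,0.24,0.02,0.18,0.45,0],
  [-0.1,0,0.24,0.02,0.18,0.45,0],
])

```text
time_s: 17.48
position: [0.621, -0.0786, 0.107]
tcp_rot: [[0.022, 1.0, 0.002], [0.985, -0.022, 0.171], [0.171, -0.002, -0.985]]
force: [-0.4, 0.0, -1.1]
opening: 0.6
grasp_force: 29.4
```

```bash
python3 - <<'E'
from h import *
s=read_state();print(bedR().T@(s["position"]-O),s["force"])
go((bed(0,.13,.034),bedT()))
E
```

```text
[-1.12791982e-04  1.29479375e-01  4.92955871e-02] [-0.38206184  0.02640739 -1.06762554]
row [-0.02, 0.03, -0.01, 0.02, 0.0, 0.51]
```

Request:
send_rows([
  [0,0,0,0,0,0.25,0],
  [0,0,0,0,0,0.45,0],
  [0,0,0,0,0,0.51,0],
  [0,0,0,0,0,0.51,0],
  [0,0,0,0,0,0.51,0],
])

```text
time_s: 17.9
position: [0.6221, -0.0766, 0.0934]
tcp_rot: [[0.022, 1.0, 0.004], [0.985, -0.022, 0.17], [0.17, 0.001, -0.985]]
force: [-0.6, -1.1, 5.3]
opening: 0.592
grasp_force: 30.0
```

```bash
python3 - <<'E'
from h import *
s=read_state();print(bedR().T@(s["position"]-O),s["force"],s["opening"])
E
```

```text
[0.00093473 0.12905405 0.03549977] [-0.6276128  -1.14415726  5.26705395] 0.5920326183626476
```

Light contact with the bed; release, rise, and check.

Request:
send_rows([
  [0,0,0,0,0,0,1],
  [0,0,0,0,0,0,1],
  [0,0,0,0,0,0,1],
  [0,0,0,0,0,-0.1,1],
  [0,0,0,0,0,-1,1],
  [0,0,0,0,0,-2,1],
  [0,0,0,0,0,-5,1],
  [0,0,0,0,0,-5,1],
  [0,0,0,0,0,-5,1],
  [0,0,0,0,0,-5,1],
])

```text
time_s: 18.73
position: [0.6232, -0.1031, 0.2444]
tcp_rot: [[0.021, 1.0, 0.011], [0.986, -0.023, 0.168], [0.168, 0.007, -0.986]]
force: [-0.4, 0.1, 0.3]
opening: 0.996
grasp_force: 0.0
```

```bash
python3 - <<'E'
from h import *
w,s=wrist();print(s["position"])
cv2.imwrite("pics/wrist7.png",w["image"])
go(((.56,.34,.33),yaw(90)))
E
```

```text
[ 0.62319261 -0.10313523  0.24441352]
row [0.04, -1.96, -0.26, 14.98, -2.37, -0.41]
```

View pics/wrist7.png

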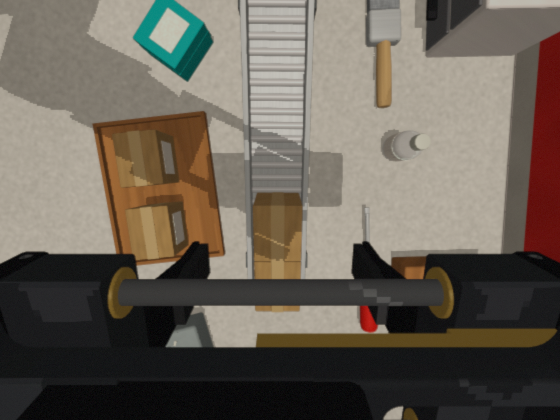

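The wrist view shows the loaded carton behind old3 in the lane, with the joint at row 262 and both square. Both old cartons stand in the tray. On to carton B.

Request:
send_rows([
  [0,-1.96,-0.26,15,-2.4,-0.4,1],
  [0,-1.96,-0.26,15,-2.4,-0.4,1],
  [0,-1.96,-0.26,15,-2.4,-0.4,1],
  [0,-1.96,-0.26,15,-2.4,-0.4,1],
  [0,-1.96,-0.26,15,-2.4,-0.4,1],
  [0,-1.96,-0.26,15,-2.4,-0.4,1],
  [0,-1.96,-0.26,15,-2.4,-0.4,1],
  [0,-1.96,-0.26,15,-2.4,-0.4,1],
  [0,-1.96,-0.26,15,-2.4,-0.4,1],
  [0,-1.96,-0.26,15,-2.4,-0.4,1],
  [0,-1.96,-0.26,15,-2.4,-0.4,1],
  [0,-1.96,-0.26,15,-2.4,-0.4,1],
  [0,-1.96,-0.26,15,-2.4,-0.4,1],
  [0,-1.96,-0.26,15,-2.4,-0.4,1],
  [0,-1.96,-0.26,15,-2.4,-0.4,1],
])

```text
time_s: 20.03
position: [0.5584, 0.3396, 0.3271]
tcp_rot: [[0.001, 1.0, -0.003], [1.0, -0.001, -0.001], [-0.001, -0.003, -1.0]]
force: [-0.0, 0.1, 0.4]
opening: 0.997
grasp_force: 0.0
```

```bash
python3 - <<'E'
from h import *
w,s=wrist();print(s["position"])
np.savez("w8.npz",**{k:w[k] for k in("image","intrinsics","extrinsics")})
g=w["image"]
hsv=cv2.cvtColor(g,cv2.COLOR_BGR2HSV);m=cv2.inRange(hsv,(8,70,50),(25,255,255));m[238:]=0
for k in cv2.findContours(m,cv2.RETR_EXTERNAL,cv2.CHAIN_APPROX_SIMPLE)[0]:
    if cv2.contourArea(k)>500:
        a=cv2.approxPolyDP(cv2.convexHull(k),3,True)[:,0];print(cv2.contourArea(k),cv2.boundingRect(k),a.tolist())
o=proj(w,[.566,.42,.06]).astype(int);print(o)
x,y=max(o[0]-70,0),max(o[1]-55,0);print(x,y)
cv2.imwrite("pics/b8.png",cv2.resize(g[y:y+110,x:x+150],None,fx=5,fy=5,interpolation=cv2.INTER_CUBIC))
E
```

```text
[0.55836624 0.33955284 0.32708554]
1679.5 (262, 92, 51, 58) [[279, 92], [312, 107], [293, 149], [262, 135]]
4462.0 (342, 0, 144, 48) [[485, 0], [485, 15], [474, 21], [347, 45], [342, 0]]
[286 121]
216 66
```

View pics/b8.png

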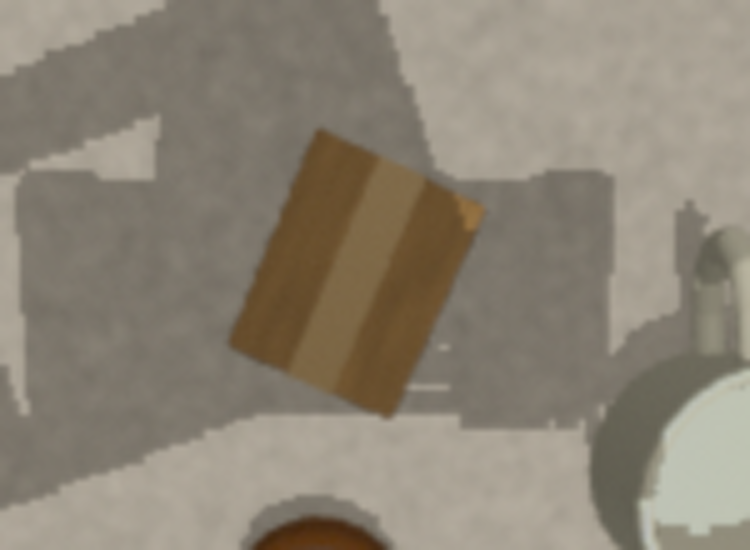

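Carton B is seen from straight above with corners (320,128), (486,208), (390,418) and (230,345) in the crop. The mug's rim is about 90 mm off along the finger line, so it is clear.

```bash
python3 - <<'E'
from h import *
c=np.load("w8.npz")
t=np.array([onz(c,u,.06) for u in[(280,91.6),(313.2,107.6),(294,149.6),(262,135)]]);print([np.linalg.norm(t[i]-t[i-1]).round(4) for i in range(4)])
d=(t[0]-t[3])+(t[1]-t[2]);az=np.degrees(np.arctan2(d[1],d[0]));m=t.mean(0);print(m,az)
go((np.r_[m[:2],.13],yaw(az)),(np.r_[m[:2],.05],yaw(az)))
E
```

```text
[np.float64(0.0631), np.float64(0.0506), np.float64(0.0629), np.float64(0.0503)]
[0.56682939 0.41981266 0.06      ] 65.8091396271599
row [-0.02, 0.01, 4.82, 2.69, 0.28, 6.58]
row [-0.02, 0.01, 4.82, 2.69, 0.28, 9.25]
```

Request:
send_rows([
  [0,0,4.82,2.7,0.28,3,1],
  [0,0,4.82,2.7,0.28,6.6,1],
  [0,0,4.82,2.7,0.28,6.6,1],
  [0,0,4.82,2.7,0.28,6.6,1],
  [0,0,4.82,2.7,0.28,6.6,1],
  [0,0,4.82,2.7,0.28,6.6,1],
  [0,0,4.82,2.7,0.28,6.6,1],
  [0,0,4.82,2.7,0.28,7.6,1],
  [0,0,4.82,2.7,0.28,8.6,1],
  [0,0,4.82,2.7,0.28,9.25,1],
  [0,0,4.82,2.7,0.28,9.25,1],
  [0,0,4.82,2.7,0.28,9.25,1],
  [0,0,4.82,2.7,0.28,9.25,1],
])

```text
time_s: 21.17
position: [0.57, 0.4226, 0.0552]
tcp_rot: [[0.409, 0.913, 0.006], [0.913, -0.409, 0.003], [0.006, 0.004, -1.0]]
force: [0.9, 0.6, 1.0]
opening: 1.0
grasp_force: 0.0
```

```bash
python3 - <<'E'
from h import *
w,s=wrist();print(s["position"],s["force"])
go(((.5668,.4198,.033),yaw(65.8)))
hsv=cv2.cvtColor(w["image"],cv2.COLOR_BGR2HSV);m=cv2.inRange(hsv,(8,70,50),(25,255,255))
for v in(225,240,250,262):
    i=np.where(m[v,200:360])[0]+200;print(v,i.min() if len(i) else 0,i.max() if len(i) else 0)
E
```

```text
[0.56998084 0.42263942 0.05520458] [0.94199228 0.57682693 1.00508995]
row [0.05, -0.07, 0.02, -0.14, -0.06, 0.74]
225 231 320
240 232 320
250 232 319
262 233 319
```

Centred (columns 232–320, mid 276), not knocked away. Grip and lift.

Request:
send_rows([
  [0,0,0,-0.14,-0.06,0.4,1],
  [0,0,0,-0.14,-0.06,0.72,1],
  [0,0,0,-0.14,-0.06,0.72,1],
  [0,0,0,-0.14,-0.06,0.72,0],
  [0,0,0,-0.14,-0.06,0.72,0],
  [0,0,0,-0.14,-0.06,0.72,0],
  [0,0,0,-0.14,-0.06,0.72,0],
  [0,0,0,-0.14,-0.06,0.72,0],
  [0,0,0,-0.14,-0.06,0.72,0],
  [0,0,0,-0.14,-0.06,-0.5,0],
  [0,0,0,-0.14,-0.06,-2,0],
  [0,0,0,-0.14,-0.06,-6,0],
  [0,0,0,-0.14,-0.06,-6,0],
  [0,0,0,-0.14,-0.06,-6,0],
  [0,0,0,-0.14,-0.06,-6,0],
  [0,0,0,-0.14,-0.06,-6,0],
])

```text
time_s: 22.55
position: [0.5655, 0.42, 0.2356]
tcp_rot: [[0.408, 0.913, 0.007], [0.913, -0.408, 0.004], [0.007, 0.005, -1.0]]
force: [-0.4, -0.0, -1.3]
opening: 0.597
grasp_force: 30.0
```

```bash
python3 - <<'E'
from h import *
s=read_state();print(s["position"],s["opening"],s["force"])
go((bed(0,.195,.17),bedT()),(bed(0,.195,.056),bedT()))
E
```

```text
[0.56553266 0.41996319 0.2356223 ] 0.5974616314084509 [-0.41604764 -0.00464318 -1.30309761]
row [0.47, 1.91, -4.55, -13.08, 7.91, -0.11]
row [0.47, 1.91, -4.55, -12.5, 7.63, 3.64]
```

Request:
send_rows([
  [0.47,1.91,-4.55,-13.1,7.9,-0.1,0],
  [0.47,1.91,-4.55,-13.1,7.9,-0.1,0],
  [0.47,1.91,-4.55,-13.1,7.9,-0.1,0],
  [0.47,1.91,-4.55,-13.1,7.9,-0.1,0],
  [0.47,1.91,-4.55,-13.1,7.9,-0.1,0],
  [0.47,1.91,-4.55,-13.1,7.9,-0.1,0],
  [0.47,1.91,-4.55,-13.1,7.9,-0.1,0],
  [0.47,1.91,-4.55,-13.1,7.9,-0.1,0],
  [0.47,1.91,-4.55,-13.1,7.9,-0.1,0],
  [0.47,1.91,-4.55,-13.1,7.9,-0.1,0],
  [0.47,1.91,-4.55,-13.1,7.9,-0.1,0],
  [0.47,1.91,-4.55,-13.1,7.9,-0.1,0],
  [0.47,1.91,-4.55,-13.1,7.9,-0.1,0],
  [0.47,1.91,-4.55,-12.9,7.83,1,0],
  [0.47,1.91,-4.55,-12.75,7.76,2,0],
  [0.47,1.91,-4.55,-12.6,7.69,3,0],
  [0.47,1.91,-4.55,-12.5,7.63,3.5,0],
  [0.47,1.91,-4.55,-12.5,7.63,3.5,0],
  [0.47,1.91,-4.55,-12.5,7.63,3.5,0],
  [0.47,1.91,-4.55,-12.5,7.63,3.5,0],
])

```text
time_s: 24.22
position: [0.6186, -0.0157, 0.1249]
tcp_rot: [[0.023, 1.0, -0.006], [0.985, -0.021, 0.172], [0.171, -0.01, -0.985]]
force: [-0.3, 0.2, -2.2]
opening: 0.623
grasp_force: 28.3
```

```bash
python3 - <<'E'
from h import *
s=read_state();print(bedR().T@(s["position"]-O),s["force"],s["opening"])
go((bed(0,.193,.050),bedT()),(bed(0,.193,.035),bedT()))
E
```

```text
[-0.00389361  0.19442625  0.05598627] [-0.27546955  0.21925921 -2.19895082] 0.6227472157674011
row [-0.12, 0.03, -0.01, -0.05, 0.13, 0.2]
row [-0.12, 0.03, -0.01, -0.05, 0.14, 0.7]
```

Request:
send_rows([
  [-0.1,0,0,-0.05,0.13,0.1,0],
  [-0.1,0,0,-0.05,0.13,0.2,0],
  [-0.1,0,0,-0.05,0.13,0.2,0],
  [-0.1,0,0,-0.05,0.13,0.2,0],
  [-0.1,0,0,-0.05,0.13,0.2,0],
])

```text
time_s: 24.63
position: [0.6237, -0.0171, 0.1202]
tcp_rot: [[0.022, 1.0, 0.006], [0.985, -0.023, 0.17], [0.171, 0.002, -0.985]]
force: [0.4, 0.0, -0.5]
opening: 0.62
grasp_force: 28.3
```

```bash
python3 - <<'E'
from h import *
s=read_state();print(bedR().T@(s["position"]-O),s["force"],s["opening"])
go((bed(0,.193,.035),bedT()))
w,s=wrist();cv2.imwrite("pics/wrist9.png",w["image"])
hsv=cv2.cvtColor(w["image"],cv2.COLOR_BGR2HSV);m=cv2.inRange(hsv,(8,70,50),(25,255,255))
for v in(200,210,225,240,250,262):
    i=np.where(m[v,215:350])[0]+215;print(v,i.min() if len(i) else 0,i.max() if len(i) else 0)
k=m.copy();k[270:]=0;k[:,:215]=0;k[:,350:]=0
a=cv2.approxPolyDP(cv2.convexHull(cv2.findNonZero(k)),3,True)[:,0];print(a.tolist())
E
```

```text
[0.00128234 0.19231623 0.05156177] [ 0.40468061  0.02810038 -0.45207664] 0.6199184774110893
row [0.02, 0.04, -0.01, 0.02, -0.04, 0.55]
200 233 322
210 232 332
225 232 335
240 232 334
250 232 334
262 233 332
[[335, 212], [332, 269], [233, 269], [231, 216], [235, 189], [309, 188]]
```

View pics/wrist9.png

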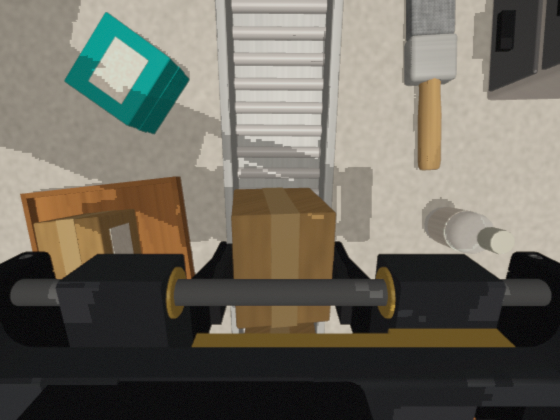

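The carton has rolled about 5° in the fingers: its bottom spans columns 235–312 and its top 232–335, so it must have brushed the left rail. It is now inside the rails. I shift 2 mm right, press gently onto the bed, and release so that it settles flat.

Request:
send_rows([
  [0,0,0,0,0.06,0,0],
  [0,0,0,0,0.06,0.2,0],
  [0,0,0,0,0.06,0.4,0],
  [0,0,0,0,0.06,0.5,0],
  [0,0,0,0,0.06,0.5,0],
  [0,0,0,0,0.06,0.5,0],
])

```text
time_s: 25.18
position: [0.6254, -0.0145, 0.1048]
tcp_rot: [[0.023, 1.0, 0.005], [0.985, -0.023, 0.171], [0.171, 0.001, -0.985]]
force: [0.6, -0.5, -2.3]
opening: 0.619
grasp_force: 28.6
```

```bash
python3 - <<'E'
from h import *
s=read_state();print(bedR().T@(s["position"]-O),s["force"],s["opening"])
E
```

```text
[0.00288607 0.19230139 0.03595685] [ 0.62693413 -0.46973252 -2.27069012] 0.6188070802868942
```

Request:
send_rows([
  [0,0,0,0,0,0.06,0],
  [0,0,0,0,0,0.12,0],
  [0,0,0,0,0,0.12,0],
  [0,0,0,0,0,0.12,0],
])

```text
time_s: 25.52
position: [0.626, -0.0141, 0.102]
tcp_rot: [[0.022, 1.0, 0.007], [0.985, -0.023, 0.17], [0.17, 0.003, -0.985]]
force: [-0.4, -0.7, -0.2]
opening: 0.606
grasp_force: 29.1
```

```bash
python3 - <<'E'
from h import *
s=read_state();print(bedR().T@(s["position"]-O),s["force"],s["opening"])
E
```

```text
[0.00347717 0.19217562 0.033098  ] [-0.37417828 -0.69727083 -0.20720735] 0.6060498146706523
```

Contact is starting and the carton is levelling (opening shrinking). A little more, then release and rise.

Request:
send_rows([
  [0,0,0,0,-0.05,0.07,0],
  [0,0,0,0,-0.05,0.1,0],
  [0,0,0,0,-0.05,0.1,0],
  [0,0,0,0,-0.05,0.1,1],
  [0,0,0,0,-0.05,0.1,1],
  [0,0,0,0,-0.05,0.1,1],
  [0,0,0,0,-0.05,0,1],
  [0,0,0,0,-0.05,-1,1],
  [0,0,0,0,-0.05,-2,1],
  [0,0,0,0,-0.05,-5,1],
  [0,0,0,0,-0.05,-5,1],
  [0,0,0,0,-0.05,-5,1],
  [0,0,0,0,-0.05,-5,1],
])

```text
time_s: 26.6
position: [0.6256, -0.0407, 0.2538]
tcp_rot: [[0.022, 1.0, 0.014], [0.986, -0.024, 0.168], [0.168, 0.011, -0.986]]
force: [0.2, 0.6, -0.4]
opening: 0.996
grasp_force: 0.0
```

```bash
python3 - <<'E'
from h import *
w,s=wrist();print(s["position"],s["force"])
np.savez("w10.npz",**{k:w[k] for k in("image","intrinsics","extrinsics")})
hsv=cv2.cvtColor(w["image"],cv2.COLOR_BGR2HSV);m=cv2.inRange(hsv,(8,70,50),(25,255,255));k=m.copy();k[275:]=0;k[:,:220]=0;k[:,345:]=0
B=bedR();n=B[:,2];P=bed(0,0,.06)
def hit(uv):
    o,d=ray(w,uv);return B.T@(o+d*(n@(P-o))/(n@d)-O)
a=cv2.approxPolyDP(cv2.convexHull(cv2.findNonZero(k)),2,True)[:,0]
for q in a:print(q.tolist(),hit(q).round(4))
for v in(205,220,240,260):
    i=np.where(k[v])[0];print(v,i.min() if len(i) else 0,i.max() if len(i) else 0)
print("expected top back edge y .192+",[proj(w,bed(x,.192,z)).round(1).tolist() for x in(-.026,.026) for z in (.06,0)],[proj(w,bed(x,.128,.06)).round(1).tolist() for x in(-.026,.026)])
# gap darkness profile along the tape
g=cv2.cvtColor(w["image"],cv2.COLOR_BGR2GRAY).astype(int);print([(v,int(g[v,250:262].mean())) for v in range(185,275,2)])
E
```

```text
[ 0.62562807 -0.04068996  0.25382846] [ 0.1669701   0.55366138 -0.40025319]
[295, 274] [0.0211 0.1092 0.06  ]
[220, 274] [-0.062   0.1096  0.06  ]
[220, 254] [-0.0606  0.1339  0.06  ]
[252, 192] [-0.024   0.2027  0.06  ]
[293, 193] [0.0177 0.2016 0.06  ]
[296, 206] [0.021  0.1878 0.06  ]
205 247 295
220 247 295
240 248 295
260 220 295
expected top back edge y .192+ [[250.4, 202.1], [254.7, 189.3], [300.9, 202.0], [297.2, 189.2]] [[252.1, 258.8], [299.7, 258.6]]
[(185, 110), (187, 109), (189, 116), (191, 125), (193, 67), (195, 65), (197, 64), (199, 65), (201, 67), (203, 65), (205, 82), (207, 84), (209, 84), (211, 85), (213, 84), (215, 84), (217, 83), (219, 84), (221, 84), (223, 84), (225, 84), (227, 84), (229, 84), (231, 86), (233, 98), (235, 100), (237, 85), (239, 83), (241, 82), (243, 82), (245, 81), (247, 81), (249, 81), (251, 82), (253, 93), (255, 110), (257, 118), (259, 117), (261, 90), (263, 119), (265, 120), (267, 120), (269, 120), (271, 119), (273, 119)]
```

The carton's top spans columns 247–295 with its back edge at row 204, and the joint at row 261 is as expected, so it is flat and against its neighbour. The counter is next.

```bash
python3 - <<'E'
from h import *
go(((.464,-.35,.34),yaw(90)))
E
```

```text
row [0.08, -1.95, -0.26, -9.8, -5.07, -4.72]
```

Request:
send_rows([
  [0,-1.95,-0.26,-9.8,-5.1,-4.7,1],
  [0,-1.95,-0.26,-9.8,-5.1,-4.7,1],
  [0,-1.95,-0.26,-9.8,-5.1,-4.7,1],
  [0,-1.95,-0.26,-9.8,-5.1,-4.7,1],
  [0,-1.95,-0.26,-9.8,-5.1,-4.7,1],
  [0,-1.95,-0.26,-9.8,-5.1,-4.7,1],
  [0,-1.95,-0.26,-9.8,-5.1,-4.7,1],
  [0,-1.95,-0.26,-9.8,-5.1,-4.7,1],
  [0,-1.95,-0.26,-9.8,-5.1,-4.7,1],
  [0,-1.95,-0.26,-9.8,-5.1,-4.7,1],
  [0,-1.95,-0.26,-9.8,-5.1,-4.7,1],
  [0,-1.95,-0.26,-9.8,-5.1,-4.7,1],
  [0,-1.95,-0.26,-9.8,-5.1,-4.7,1],
  [0,-1.95,-0.26,-9.8,-5.1,-4.7,1],
])

```text
time_s: 27.82
position: [0.4633, -0.3478, 0.337]
tcp_rot: [[-0.002, 1.0, 0.003], [1.0, 0.002, 0.003], [0.003, 0.003, -1.0]]
force: [0.3, 0.5, -0.1]
opening: 0.999
grasp_force: 0.0
```

```bash
python3 - <<'E'
from h import *
w,s=wrist();print(s["position"],s["joint_positions"].round(1))
np.savez("w11.npz",**{k:w[k] for k in("image","intrinsics","extrinsics")})
g=w["image"].max(2);o=proj(w,[.464,-.306,.086]).astype(int);print(o)
sub=g[o[1]-45:min(o[1]+45,238),o[0]-45:o[0]+45]
for r in sub[::3]:print("".join("%4d"%v for v in r[::3]))
E
```

```text
[ 0.46334971 -0.34784509  0.33703235] [-48.1  20.3  80.1   0.2  79.6 -48.2]
[280 150]
 113 119 116 118 117 117 118 115 116 118 116 116 119 114 112 120 114 117 115 113 115 113 115 118 110 115 116 115 113 115
 116 116 117 117 114 116 118 114 117 120 116 113 115 114 117 118 115 115 116 116 112 113 118 117 115 116 118 113 115 117
 115 114 117 117 117 112 118 118 117 120 115 116 115 118 118 120 119 117 114 109 115 116 115 116 112 119 120 112 115 116
 117 116 116 117 118 114 114 119 116 118 116 113 115 114 115 113 114 115 114 111 111  92  82  82  85 115 118 115 113 120
 113 115 121 117 115 113 114 121 121 116 117 116 115 114 116 111 108  91  79  83  86  88  90  90  98  95 116 115 114 119
 118 114 113 116 117 117 116 119 121 120 114 116 109  87  81  83  86  87  88  89  88  88  90 132 130 100 116 118 117 116
 115 116 113 114 120 118 121 121 111  90  78  83  86  86  87  87  85  86  87  86  88  88  90 130 131 107 113 115 117 112
 116 114 120 117 112  87  82  83  85  86  87  86  88 119  89  87  86  87 100  86  88  88  90 132 131 112 111 110 117 114
 116 109  79  81  83  84  85  86  86  86  88  
[... 1915 characters left out ...]
128 128 129 129 128 119  77  75  74  75  74  72  72  81 124 129 127 128 127 126 126 128 126 141
 160 166 162 164 165 151 125 130 128 128 128 129 129 124  94  83  83 103 125 129 128 130 128 128 126 126 127 128 127 121
 160 164 162 163 164 163 115 128 129 129 128 130 128 129 130 131 129 129 127 127 128 129 129 129 127 126 120 113 120 159
 159 156 163 162 161 158 108 130 130 128 129 129 129 130 129 129 129 129 128 127 128 128 119 112 130 160 158 157 160 160
 159 160 162 159 163 164 148 128 129 130 129 129 130 129 129 128 130 125 116 120 131 162 161 161 163 165 164 164 162 158
 160 159 160 161 160 163 158 121 128 128 129 130 128 124 116 125 155 158 163 161 162 162 162 161 164 163 163 163 159 163
```

```bash
python3 - <<'E'
from h import *
w=np.load("w11.npz");im=w["image"];g=im.max(2).astype(int);x0,y0=235,105
sub=g[y0:238,x0:x0+90].astype(np.uint8)
m=(sub<34).astype(np.uint8)
n,l,st,ce=cv2.connectedComponentsWithStats(m);i=1+np.argmax(st[1:,4]);k=cv2.morphologyEx((l==i).astype(np.uint8),cv2.MORPH_CLOSE,np.ones((7,7)))
pts=cv2.findNonZero(k)+np.array([x0,y0]);r=cv2.minAreaRect(pts);print(r)
bp=cv2.boxPoints(r);t=np.array([onz(w,p,.086) for p in bp]);print("bar rect",t.round(4).tolist(),t.mean(0).round(4),[np.linalg.norm(t[j]-t[j-1]).round(4) for j in range(4)])
# pointer line
pl=((sub>105)&(cv2.dilate(k,np.ones((5,5)))>0)).astype(np.uint8);print("line px",(cv2.findNonZero(pl)[:,0]+[x0,y0]).tolist()[:60])
for y in range(30,65,2):print("".join("%4d"%v for v in sub[y,18:76:2]))
E
```

```text
((281.3791809082031, 158.14324951171875), (12.891945838928223, 44.896949768066406), 77.00537872314453)
bar rect [[0.4322, -0.3143, 0.086], [0.4933, -0.3003, 0.086], [0.4977, -0.3176, 0.086], [0.436, -0.3319, 0.086]] [ 0.4648 -0.316   0.086 ] [np.float64(0.018), np.float64(0.0626), np.float64(0.0179), np.float64(0.0634)]
line px [[305, 156], [305, 157], [257, 158], [257, 159], [305, 159], [257, 160], [276, 160], [277, 160], [305, 160], [272, 161], [273, 161], [274, 161], [275, 161], [276, 161], [277, 161], [305, 161], [257, 162], [267, 162], [268, 162], [269, 162], [270, 162], [276, 162], [257, 163], [258, 163], [261, 163], [262, 163], [263, 163], [264, 163], [265, 163], [266, 163], [258, 164], [260, 164], [261, 164], [262, 164]]
  85  85  85  93 121  92  85  86  82  60  47  46  46  46  46  45  45  46  51  58  82  86  89 125 128 158 135 123  86
  84  83  83  84  93  99  84  74  43  43  45  45  46  46  47  46  46  46  46  47  44  72 125 131 158 158 132 123  87
  84  85  84  83  85  84  64  43  42  45  44  43  45  46  47  47  44  44  45  44  47  47  75 123 133 130 131 122  88
  84  84  
[... 1044 characters left out ...]
129 128 120  37  13  16  25  23  22  27  34  47  58  22  19  20  18  20  19  21  20  18  19  16  17  27 110 128 120
 125 126 100  30  23  25  37  52  73 100 119 121 111  29  20  20  19  18  19  19  23  23  30  42  54  74 123 127 127
 172 171 159  67 106 128 134 135 128 117  94  72  39  27  27  24  20  24  33  50  61  72  74  72  72  77 124 137 127
 135 130 128 102 168 169 127  98  67  51  47  46  44  40  44  51  70  72  76  74  76  74  75  73  73  89 132 171 172
 130 130 130 118  58  51  44  43  43  36  44  54  69  73  77  75  75  76  75  74  76  74  75  73  73 123 129 130 135
 129 130 130 127  63  41  45  55  71  72  74  75  75  75  75  76  75  74  74  74  72  73  73  74  97 128 128 127 127
```

The bar's rectangle is 63 x 18 mm (64 x 16 expected) at about (0.465,-0.317), with azimuth 13°. I approach it with tool x along the bar.

```bash
python3 - <<'E'
from h import *
w=np.load("w11.npz");print(onz(w,(281.5,157.5),.054))
go(((.465,-.3175,.13),yaw(12.9)),((.465,-.3175,.075),yaw(12.9)))
E
```

```text
[ 0.46528119 -0.31844474  0.054     ]
row [0.01, -0.05, 15.44, 1.0, 0.03, 6.91]
row [0.01, -0.05, 15.44, 1.0, 0.03, 8.75]
```

Request:
send_rows([
  [0,0,15.44,1,0.03,0,1],
  [0,0,15.44,1,0.03,0,1],
  [0,0,15.44,1,0.03,1,1],
  [0,0,15.44,1,0.03,2,1],
  [0,0,15.44,1,0.03,3,1],
  [0,0,15.44,1,0.03,4,1],
  [0,0,15.44,1,0.03,5,1],
  [0,0,15.44,1,0.03,6,1],
  [0,0,15.44,1,0.03,6.5,1],
  [0,0,15.44,1,0.03,6.9,1],
  [0,0,15.44,1,0.03,6.9,1],
  [0,0,15.44,1,0.03,6.9,1],
  [0,0,15.44,1,0.03,7.8,1],
  [0,0,15.44,1,0.03,8.7,1],
  [0,0,15.44,1,0.03,8.7,1],
  [0,0,15.44,1,0.03,8.7,1],
])

```text
time_s: 29.2
position: [0.4646, -0.3183, 0.0766]
tcp_rot: [[0.975, 0.223, 0.002], [0.223, -0.975, 0.003], [0.003, -0.002, -1.0]]
force: [0.5, 0.2, 1.1]
opening: 1.003
grasp_force: 0.0
```

```bash
python3 - <<'E'
from h import *
w,s=wrist();print(s["position"],s["joint_positions"].round(1),s["force"])
go(((.465,-.3178,.061),yaw(12.9)))
g=w["image"].max(2)
for y in range(190,280,5):print(y,"".join("%4d"%v for v in g[y,225:335:5]))
E
```

```text
[ 0.46462978 -0.31834099  0.0766366 ] [-45.9  37.5  97.8   0.3  44.7  31. ] [0.53006953 0.20460495 1.09101135]
row [0.0, -0.05, -0.0, -0.01, -0.05, 0.56]
190   97  98  98  96  99  99  95  97  92  66  54  41  51  93  93 102  95 112 101  95  94  93
195   99  99  98  98  98  98  65  46  52  52  54  50  46  50  51  39  88  93  96  95  93  94
200   97  98  98  97  96  53  49  51  51  15  19  14  14  20  50  50  49  42  94  94  94  95
205   96  98  98  87  50  53  52  51  41  13  13  15  13  14  51  50  49  48  43  94  93  94
210  136  97  96  53  50  52  51  51  23  15  14  14  17  12  50  50  50  49  49  47  94  93
215   96  97  51  52  51  52  49  51  22  20  22  21  23  20  76  64  80  72  80  79  89  96
220   97  90  51  52  48  51  51  51  21  20  24  18  23  18  77  79  79  78  79  73  48  96
225   97  52  51  52  53  51  50  50  20  21  25  22  21  19  76  77  77  76  78  77  47  93
230   97  49  51  52  50  52  50  49  20  22  21  24  19  20  74  76  77  76  78  76  47  67
235   97  50  51  50  50  50  51  50  22  21  20  23  20  21  75  74  76  75  77  74  48  52
240   97  51  49  50  49  51  51  49  25  23  21  22  20  18  75  76  74  75  76  75  50  57
245   97  52  49  51  49  50  52  47  24  19  18  21  21  17  73  75  76  73  75  75  48  57
250   97  51  50  49  51  50  52  51  27  19  22  22  21  22  73  73  74  74  76  73  48  83
255   98  87  48  51  51  50  51  49  29  22  21  20  19  18  72  74  76  73  75  54  47  95
260   96  95  49  51  49  50  51  49  36  21  19  20  20  16  72  74  75  72  75  74  53  95
265  110 136  86  49  48  50  51  50  34  22  21  17  20  21  50  49  50  48  49  54  95  95
270  109  94  96  56  46  49  49  49  43  23  23  21  21  19  47  49  50  48  50  91  95  94
275   95  95  97  96  66  49  51  48  42  18  78 136  15  17  51  50  48  47 101  96  96  95
```

The bar runs straight down the wrist image, columns 265–293 (mid 279), so it is aligned. I lower and grip.

Request:
send_rows([
  [0,0,0,0,-0.02,0.3,1],
  [0,0,0,0,-0.02,0.55,1],
  [0,0,0,0,-0.02,0.55,1],
  [0,0,0,0,-0.02,0.55,0],
  [0,0,0,0,-0.02,0.55,0],
  [0,0,0,0,-0.02,0.55,0],
  [0,0,0,0,-0.02,0.55,0],
  [0,0,0,0,-0.02,0.55,0],
  [0,0,0,0,-0.02,0.55,0],
  [0,0,0,0,-0.02,0.55,0],
  [0,0,0,0,-0.02,0.55,0],
  [0,0,0,0,-0.02,0.55,0],
])

```text
time_s: 30.25
position: [0.4648, -0.3188, 0.0607]
tcp_rot: [[0.975, 0.221, 0.004], [0.221, -0.975, 0.001], [0.004, -0.0, -1.0]]
force: [0.6, -0.1, -0.5]
opening: 0.401
grasp_force: 0.0
```

Request:
send_rows([
  [0,0,0,0,0,0,0],
  [0,0,0,0,0,0,0],
  [0,0,0,0,0,0,0],
  [0,0,0,0,0,0,0],
  [0,0,0,0,0,0,0],
  [0,0,0,0,0,0,0],
])

```text
time_s: 30.75
position: [0.4645, -0.3176, 0.0606]
tcp_rot: [[0.975, 0.221, 0.003], [0.221, -0.975, 0.003], [0.004, -0.002, -1.0]]
force: [1.3, 4.7, 3.4]
opening: 0.174
grasp_force: 30.0
```

Gripped (0.174 is 15 mm). Now I turn it 60° clockwise.

Request:
send_rows([
  [0,0,1,0,0,0,0],
  [0,0,2,0,0,0,0],
  [0,0,3,0,0,0,0],
  [0,0,4,0,0,0,0],
  [0,0,5,0,0,0,0],
  [0,0,6,0,0,0,0],
  [0,0,7,0,0,0,0],
  [0,0,8,0,0,0,0],
  [0,0,9,0,0,0,0],
  [0,0,10,0,0,0,0],
  [0,0,11,0,0,0,0],
  [0,0,12,0,0,0,0],
  [0,0,12,0,0,0,0],
  [0,0,12,0,0,0,0],
  [0,0,12,0,0,0,0],
])

```text
time_s: 32.0
position: [0.4647, -0.3169, 0.0606]
tcp_rot: [[0.679, -0.734, 0.003], [-0.734, -0.679, 0.004], [-0.001, -0.005, -1.0]]
force: [1.9, 7.2, 2.2]
opening: 0.181
grasp_force: 30.0
```

```bash
python3 - <<'E'
from h import *
s=read_state();R=s["tcp_rot"];print(np.degrees(np.arctan2(R[1,0],R[0,0])),s["moment"],s["force"],s["opening"])
E
```

```text
-47.258130917863845 [ 1.12049249 -0.16110965 -0.01059474] [1.92236883 7.23700893 2.23975926] 0.18149371896673944
```

Release, rise, and verify the dial angle.

Request:
send_rows([
  [0,0,0,0,0,0,1],
  [0,0,0,0,0,0,1],
  [0,0,0,0,0,0,1],
  [0,0,0,0,0,0,1],
  [0,0,0,0,0,0,1],
  [0,0,0,0,0,0,1],
  [0,0,0,0,0,0,1],
  [0,0,0,0,0,-1,1],
  [0,0,0,0,0,-2,1],
  [0,0,0,0,0,-6,1],
  [0,0,0,0,0,-6,1],
  [0,0,0,0,0,-6,1],
  [0,0,0,0,0,-6,1],
  [0,0,0,0,0,-6,1],
])

```text
time_s: 33.17
position: [0.4652, -0.3202, 0.2435]
tcp_rot: [[0.679, -0.734, 0.009], [-0.734, -0.679, -0.004], [0.009, -0.004, -1.0]]
force: [0.8, 0.5, -1.2]
opening: 0.99
grasp_force: 0.0
```

```bash
python3 - <<'E'
from h import *
w,s=wrist();R=s["tcp_rot"];print(s["position"],s["opening"],np.degrees(np.arctan2(R[1,0],R[0,0])))
g=w["image"].max(2);g[262:]=255
o=proj(w,[.465,-.318,.086]);print(o)
m=(g<34).astype(np.uint8);m[:,:int(o[0])-60]=0;m[:,int(o[0])+60:]=0;m[:140]=0
n,l,st,ce=cv2.connectedComponentsWithStats(m)
for i in range(1,n):
    if st[i,4]>80:
        p=np.argwhere(l==i)[:,::-1].astype(np.float32);r=cv2.minAreaRect(p);t=np.array([onz(w,q,.086) for q in cv2.boxPoints(r)])
        e=[t[1]-t[0],t[2]-t[1]];d=max(e,key=np.linalg.norm);print(st[i],r,t.mean(0).round(3),[np.linalg.norm(q).round(3) for q in e],"az",np.degrees(np.arctan2(d[1],d[0])))
# whole scene check
c=optics.capture("scene");hsv=cv2.cvtColor(c["image"],cv2.COLOR_BGR2HSV)
mm=cv2.inRange(hsv,(8,90,40),(25,255,255));
for k in cv2.findContours(mm,cv2.RETR_EXTERNAL,cv2.CHAIN_APPROX_SIMPLE)[0]:
    if cv2.contourArea(k)>150 and cv2.boundingRect(k)[1]>100:print(cv2.contourArea(k),cv2.boundingRect(k))
print("old3..new2 predicted",[proj(c,bed(0,y,.06)).round().tolist() for y in(0,.064,.128,.192)],[proj(c,[*p,.06]).round() for p in((.4535,.2772),(.566,.42))])
E
```

```text
[ 0.46524658 -0.3201715   0.2435436 ] 0.9899536836797509 -47.22926794123616
[279.02456701 198.81776077]
[272 168  15  58 341] ((279.0, 196.5), (57.0, 14.0), 90.0) [ 0.466 -0.319  0.086] [np.float64(0.015), np.float64(0.066)] az 133.11592612644714
928.5 (544, 344, 16, 76)
3936.0 (452, 295, 74, 77)
2390.0 (96, 252, 85, 61)
169.0 (129, 251, 14, 25)
214.0 (367, 246, 22, 21)
333.5 (0, 179, 29, 28)
3079.0 (190, 177, 106, 55)
427.5 (46, 168, 26, 26)
433.0 (513, 117, 41, 32)
402.5 (0, 114, 23, 43)
old3..new2 predicted [[193.0, 204.0], [213.0, 207.0], [234.0, 211.0], [255.0, 214.0]] [array([373., 215.]), array([418., 259.])]
```

The dial turned 59.8° and the bench has no brown cartons left. The lane and tray were checked earlier, so I hand in.

```bash
python3 -c "
from rig import bot
print(bot.hand_in())"
```

```text
the job is handed in; nothing more can be done
None
```

The job is handed in, with no verdict returned: two oldest cartons standing in the tray, both new ones loaded behind the third in the lane, and the counter turned two clicks (59.8° measured).

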